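# Turn the soap dish's drain plate ribs up

## Robot

A 7-joint arm with a two-finger parallel gripper is mounted at the origin on the work surface. World frame = base frame: x ahead of the robot, y to its left, z up, the work surface at z = 0. Lengths are in m, angles in rad, forces in N, time in s.
With the tool pointing down it reaches from about 0.425 to 0.925 m from the base axis. Payload 6.8 kg.
Tool frame: the origin (TCP) lies at the very end of the fingers, on their centre line; the grasp point (between the pads) lies 19 mm behind it (bot.grasp_offset is the distance from the TCP to the grasp point, in m); z points along the fingers, y is the direction in which the jaws open and shut (so a half turn about z gives the same grasp; the last joint's range is limited). The gripper opens to 85 mm and grips with 20 to 120 N. Pads are 22 mm wide; open, the fingers measure 114 mm over their backs; the gripper's body (76 mm by 85 mm) begins 54 mm behind the grasp point. The pads swing forward as they close: fully open they stand 13 mm farther back than shut.
Start: joints at [1.133, 0.477, 0.022, 1.555, -0.011, 1.109, -0.083], TCP at [0.219, -0.639, 0.231] pointing down, gripper open.
Joint ranges: [-2.96, 2.96], [-0.34, 2.1], [-1.41, 1.46], [0.24, 2.44], [-1.37, 4.51], [0.17, 1.92], [-2.96, 2.96]. Speed limits (rad/s): [2.39, 2.39, 3.14, 3.14, 3.14, 3.14, 3.14].

## Interface

Orientations are given as a unit quaternion [w, x, y, z].
In Python, from station import monitor, cams, bot, finder gives the robot as it stands.
- The arm moves only by the tool jog_arm, never from a script. Its argument "plan" is a list of rows, each an object of numbers: "x", "y", "z": the shift along the tool's x, y, z as a fraction of full scale; "wx", "wy", "wz": the turn, a rotation vector about the tool's x, y, z as a fraction of full scale. A call has 1 to 12 rows; each row is the pose to reach, as a shift and turn from the pose measured when the call began, along the tool's axes at that moment, turning the shorter way round; what a row does not reach only later rows make up. Full scale, the value 1, is 20 cm for a shift and 180 degrees for a turn. A row lasts 1/12 s, in which the tool goes at most 41.7 mm and 7.16 degrees, less where a joint would pass 70% of its speed; a pose out of reach is approached as far as the arm can. A call with a number of a shift or a turn outside -1 to 1 is refused whole. A call with a gripper value outside its range is refused whole. "hand" is the opening, from -1 (shut) to 1 (fully open), set as the call begins (left out, the last holds). The fingers move at their own pace and stop on an object; "grip_force" is the grip in N (left out, the last holds). Time passes only in rows, so rows that repeat a pose let the fingers close. It gives the time, the measured TCP pose, the force and the opening at its end, in the units of the state.
- monitor.get_obs(): the state, without advancing time (a new reading comes with each control period).
- cams.read_camera(name): name is "scene" or "side" or "wrist"; returns the picture (420x560x3 uint8, red, green, blue); there is no depth.
- cams.get_calibration(name): a dict with "fx", "fy", "cx", "cy" (pixels), "extrinsics" (4x4, takes a point from world to camera coordinates). Camera axes: x right, y down, z forward; pixel columns grow to the right and rows downward; lengths in m; the calibration is good to about 2 mm. The wrist camera is an equidistant fisheye: a pixel r from the principal point sees the ray r / f radians off the axis. A picture is of the moment at which its call begins: read the wrist's pose just before it. get_calibration takes no time and is no camera call; for the wrist camera it gives the pose at the moment of the call.
- bot.hand_in(): hands the job in, once; it reports no verdict.
Trained networks look in the newest picture that a camera, given by its name, has taken for a name from the list of things; names that differ only in an ending like _2 or _b are one class to them, and where a whole thing is asked for, a point or a joint stands for the part that bears it (a point fixed in the world has none). Each returns a list of dicts, best first, with "confidence" (0 to 1); they miss things now and then, are a little off and sometimes report something else, mostly with a low value. They report only what shows in the picture. A call takes as long as a camera call. They do not tell look-alikes from the thing itself.
- finder.find_in(camera, target): "bbox" ([left, top, width, height] in pixels, round what is visible of it).
- finder.place_of(camera, target): "location" ([column, row] in pixels: a listed point, or the origin of a listed thing).
The state is a dict: "t": time; "q": joint angles; "joint_vel": joint speeds; "joint_torque": joint torques, N m; "eef_pos": TCP position; "tool_rot": TCP orientation; "contact_force": force on the tool from outside, world axes, zero at the start; "torque": the same for the moment, N m; "gripper_width": opening from 0.0 (shut) to 1.0 (fully open).
Only numpy, scipy, OpenCV 4.12 (cv2) and the standard library are available. Lean on these libraries where they do the work, as an engineer would, in place of code of your own. Each camera call takes 0.05 s, during which the arm holds its last target. There are 200 camera calls.

## Task

The drain plate was put back on the soap dish upside down, with its blue ribs underneath. Turn it over and lay it back on the dish, flat between the dish's two end lips with the blue ribbed face up; the slotted wooden draining stand is there if you need to stand the plate on end and change your grip. The plate is ceramic: set it down gently, never drop it, and leave the other things on the counter where they are.

Things in the scene. Friction and masses are not known exactly. Their poses are not given: they have to be found in the camera images.
- plate: Ceramic drain plate, loose, 0.13 kg: slab 90 (x) x 56 (y) x 10 (z) mm, smooth white +z face, blue -z face with four lengthwise ribs 74 mm long, 3 mm high (13 mm over all). Origin: centre of the 10 mm slab. Starts on the dish with +z (white) up; to end with +z down. Its long edges overhang the dish and can be gripped across the 56 mm.
- dish: Dark soap dish, fixed. Origin: centre of its underside. Foot 112 (x) x 56 (y) x 10 mm; above it a bed 100 (x) x 34 (y) mm, 34 mm above the counter, with a lip at each end (from x = 50 to 56 mm) 40 mm wide, 8 mm above the bed. The plate lies along x between the lips with 5 mm play at each end, its centre 39 mm up when ribs up (42 mm at the start, on its ribs).
- stand: Wooden draining stand, fixed, 60 (x) x 40 (y) x 34 (z) mm, origin: centre of its underside. A slot 18 mm wide (in x) runs through its middle along y, open at both ends, its floor 8 mm above the counter. The plate can stand in it on a short end, its 56 mm width along y, leaning up to some 11 degrees.
- soap: Pink bar of soap, 75 x 50 x 26 mm, loose bystander, to be left alone. Origin at the centre of its underside.
- nailbrush: Wooden nail brush, 85 x 36 x 30 mm, loose bystander, to be left alone. Origin at the centre of its underside.
- handwash: Pink hand-wash bottle, 66 mm across, 160 mm tall, loose bystander, to be left alone. Origin at the centre of its underside.
- cotton_jar: Glass jar with a steel cap, 84 mm across, 95 mm tall, loose bystander, to be left alone. Origin at the centre of its underside.
- tumbler: White ceramic tumbler, 72 mm across, 95 mm tall, loose bystander, to be left alone. Origin at the centre of its underside.
- lotion: Red lotion bottle, 48 mm across, 110 mm tall, loose bystander, to be left alone. Origin at the centre of its underside.
- razor_box: Black box, 110 x 60 x 32 mm, loose bystander, to be left alone. Origin at the centre of its underside.
- table: The marble counter, fixed; its top is the work surface at z = 0.
Not all that is in view belongs to the job. What is meant by the plate is not green, orange or red, and is the smaller of those in its own colour.

How it is judged:
By the outcome, as a careful person would: the job done as asked, in the order asked, and still so for the second after the job is handed in, with the robot touching nothing.
It also fails if it takes over 70 s, if anything falls off the work surface, if the arm or the gripper's body presses on something with over 40 N, if the wrist force passes 120 N, or if a joint passes its speed limit or range.

## Working session

There is one attempt and no reset: what is moved stays moved. The work goes in short steps, Python scripts to look and compute and a tool call to move; the robot and the scene stay as the last step left them, time stands still between calls to the robot, and variables do not carry over. Pictures are saved under pics/ and viewed, about 8 in all and at most 12, crops included, and the job is handed in when it is done.

Besides the shell and the picture viewer there is one more tool, called after "Request:" by a JSON object that holds its "method" and its "body", one argument or row to a line. jog_arm: Moves the arm, as the interface text tells. Shift numbers are shares of 20 cm and turn numbers shares of 180 degrees, none past 1 either way. Its arguments: {"type":"object","properties":{"plan":{"type":"array","items":{"type":"object","properties":{"x":{"type":"number","minimum":-1,"maximum":1},"y":{"type":"number","minimum":-1,"maximum":1},"z":{"type":"number","minimum":-1,"maximum":1},"wx":{"type":"number","minimum":-1,"maximum":1},"wy":{"type":"number","minimum":-1,"maximum":1},"wz":{"type":"number","minimum":-1,"maximum":1}}}},"hand":{"type":"number"},"grip_force":{"type":"number"}},"required":["plan"]}

```bash
ls; mkdir -p pics
python3 - <<'E'
from station import monitor, cams, bot, finder
import cv2, numpy as np
o=monitor.get_obs(); print(o)
a=cams.read_camera("scene"); b=cams.read_camera("side")
for n in("scene","side"):
    c=cams.get_calibration(n); print(n,c['fx'],c['fy'],c['cx'],c['cy'],np.round(c['extrinsics'],3).tolist())
    for t in("plate","dish","stand"):
        print(t,finder.place_of(n,t)[:4],finder.find_in(n,t)[:4])
cv2.imwrite("pics/a.png",a[:,:,::-1]);cv2.imwrite("pics/b.png",b[:,:,::-1])
E
```

```text
pics
{'t': 0.0, 'q': array([ 1.13291402,  0.47779203,  0.02233135,  1.55648271, -0.01147515,
        1.10930287, -0.08309107]), 'joint_vel': array([-7.70202278e-04,  3.53752283e-05,  3.34219783e-04,  5.65150452e-04,
        9.32316753e-04,  1.65003576e-03, -1.22109631e-03]), 'joint_torque': array([-9.42282968e-04, -5.96451795e+01,  1.60725430e+00, -2.81193370e+01,
        1.22981763e-02,  9.34686977e-03,  2.76039458e-05]), 'eef_pos': array([ 0.21837486, -0.63805529,  0.23031778]), 'tool_rot': array([-8.99680658e-04,  9.86431801e-01,  1.64168937e-01, -2.29134042e-04]), 'contact_force': array([-0.84638715,  0.02135932,  0.17316167]), 'torque': array([ 0.00900291, -0.01323048,  0.01879483]), 'gripper_width': 0.9981277364274143}
scene 419.2604721888394 419.2604721888394 280.68348064988885 212.05529872845514 [[0.516, 0.856, -0.004, -0.288], [0.575, -0.351, -0.739, -0.261], [-0.634, 0.379, -0.674, 1.584], [0.0, 0.0, 0.0, 1.0]]
plate [{'location': [221.1, 232.4], 'confidence': 0.97}, {'location': [237.5, 272.7], 'confidence': 0.96}, {'location': [156.7, 246.5], 'confidence': 0.92}, {'locati
[... 717 characters left out ...]
 1.166], [0.0, 0.0, 0.0, 1.0]]
plate [{'location': [360.0, 194.5], 'confidence': 0.89}, {'location': [291.4, 211.8], 'confidence': 0.82}, {'location': [275.1, 178.4], 'confidence': 0.78}, {'location': [338.0, 152.8], 'confidence': 0.63}] [{'bbox': [275.6, 198.8, 29.4, 26.2], 'confidence': 0.88}, {'bbox': [261.7, 165.3, 27.8, 18.4], 'confidence': 0.74}, {'bbox': [343.9, 186.8, 41.8, 18.5], 'confidence': 0.66}, {'bbox': [302.9, 166.7, 24.7, 21.7], 'confidence': 0.65}]
dish [{'location': [314.3, 187.6], 'confidence': 0.52}] [{'bbox': [305.3, 167.2, 24.3, 29.5], 'confidence': 0.67}]
stand [{'location': [300.3, 272.9], 'confidence': 0.8}] [{'bbox': [289.3, 254.4, 21.0, 23.3], 'confidence': 0.75}]
```

Run:
```python
import cv2, numpy as np
a=cv2.imread("pics/a.png");b=cv2.imread("pics/b.png")
# scene x100..380,y120..330 ; side x200..440,y110..310
A=cv2.resize(a[120:330,110:390],(800,600),interpolation=cv2.INTER_CUBIC)
B=cv2.resize(b[110:320,190:470],(800,600),interpolation=cv2.INTER_CUBIC)
cv2.imwrite("pics/a2.png",A);cv2.imwrite("pics/b2.png",B)
```

```text
(no output)
```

View pics/a2.png

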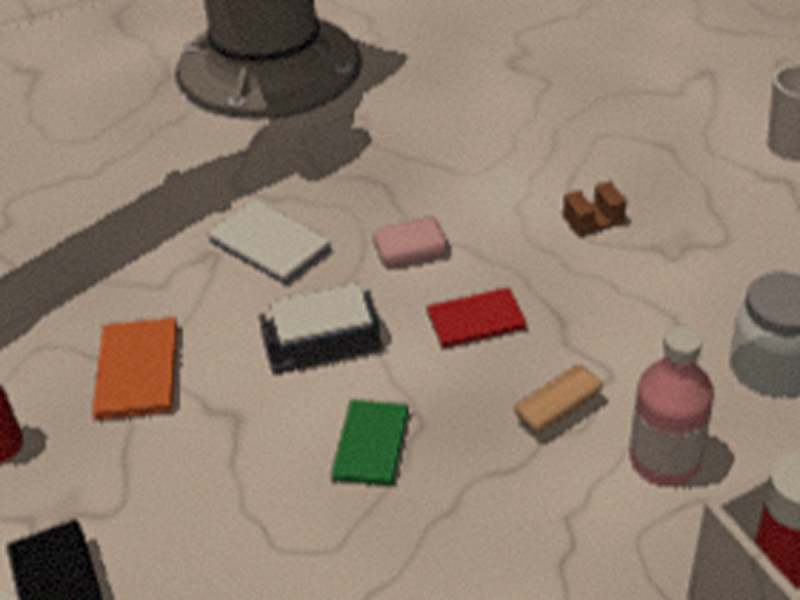

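View pics/b2.png

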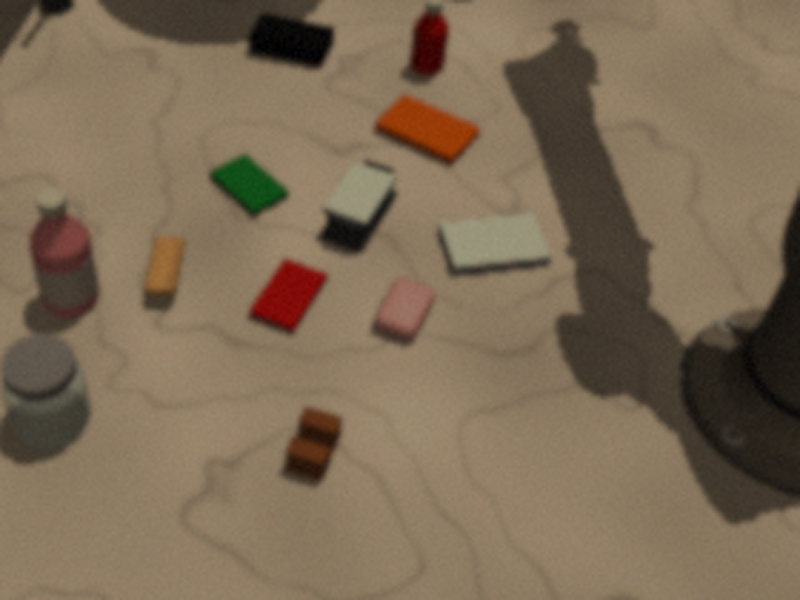

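Candidates in the full scene picture: white plate on the dish (222,230), bigger white one on the counter (204,204), orange (157,247), green (240,274), red (277,231). I choose the white one on the dark dish, since it is the smaller white one. The stand is at scene (318,193) and side (300,265).

```bash
cat > h.py <<'E'
import numpy as np, cv2
from scipy.spatial.transform import Rotation as R
from station import monitor, cams, bot, finder
def ray(c,p):
    E=np.array(c['extrinsics']); v=np.array([(p[0]-c['cx'])/c['fx'],(p[1]-c['cy'])/c['fy'],1.])
    if c.get('fish'):
        r=np.hypot(v[0],v[1]); v=np.array([v[0]/r*np.sin(r),v[1]/r*np.sin(r),np.cos(r)])
    v/=np.linalg.norm(v); return -E[:3,:3].T@E[:3,3], E[:3,:3].T@v
def onz(c,p,z):
    o,d=ray(c,p); return o+d*(z-o[2])/d[2]
def tri(*cp):
    A=0;b=0
    for c,p in cp:
        o,d=ray(c,p);P=np.eye(3)-np.outer(d,d);A=A+P;b=b+P@o
    return np.linalg.solve(A,b)
def proj(c,X):
    E=np.array(c['extrinsics']);v=E[:3,:3]@np.array(X)+E[:3,3]
    if c.get('fish'):
        s=np.hypot(v[0],v[1])+1e-12; t=np.arctan2(s,v[2]); return np.array([c['cx']+c['fx']*t*v[0]/s,c['cy']+c['fy']*t*v[1]/s])
    return np.array([c['cx']+c['fx']*v[0]/v[2],c['cy']+c['fy']*v[1]/v[2]])
def pose():
    o=monitor.get_obs(); q=o['tool_rot']; return o,np.array(o['eef_pos']),R.from_quat([q[1],q[2],q[3],q[0]])
def rows(p,Rt):
    "shift/turn fractions to reach TCP p, rotation Rt from now"
    o,p0,R0=pose(); s=R0.inv().apply(np.array(p)-p0)/.2; w=(R0.inv()*Rt).as_rotvec()/np.pi
    print('t',round(o['t'],2),'shift',np.round(s,3),'turn',np.round(w,4),'rows>=',max(np.linalg.norm(s)*.2/.0417,np.linalg.norm(w)*180/7.16).round(1))
E
python3 - <<'E'
from h import *
S=cams.get_calibration("scene");D=cams.get_calibration("side")
f=lambda p:(110+p[0]/2.857,120+p[1]/2.857); g=lambda p:(190+p[0]/2.857,110+p[1]/2.857)
for n,a,b in[("plate",(322,313),(361,191)),("bigwhite",(270,240),(494,242)),("red",(477,316),(289,295)),("soap",(411,240),(405,305)),("green",(370,441),(249,184)),("orange",(137,366),(427,128)),
 ("stand",(595,205),(315,440)),("brush",(559,395),(164,265)),
 ]: print(n,tri((S,f(a)),(D,g(b))).round(3))
for n,a in [("pl",(268,302)),("pr1",(360,285)),("pr2",(374,325)),("pl2",(282,342))]: print(n,onz(S,f(a),.047).round(3))
for n,a in [("L",(565,195)),("L2",(580,212)),("R1",(609,184)),("R2",(625,206))]: print(n,onz(S,f(a),.034).round(3))
for n,a in [("s1",(305,410)),("s2",(340,418)),("s3",(292,445)),("s4",(327,455))]: print(n,onz(D,g(a),.034).round(3))
for n,a in [("d1",(365,163)),("d2",(395,172)),("d3",(327,205)),("d4",(362,218))]: print(n,onz(D,g(a),.047).round(3))
for n,p in[("hand",(682,470)),("jar",(775,370))]: print(n,onz(S,f(p),0.0).round(3))
w=cams.get_calibration("wrist"); print(w); o,p,r=pose(); E=w['extrinsics']; c=-E[:3,:3].T@E[:3,3]; print('cam in tool',r.inv().apply(c-p),'axes',(r.inv().as_matrix()@E[:3,:3].T).round(3))
print(r.as_matrix().round(3))
E
```

```text
plate [ 0.499 -0.156  0.044]
bigwhite [ 0.335 -0.144  0.01 ]
red [ 0.552 -0.009  0.007]
soap [ 0.422 -0.016  0.017]
green [ 0.641 -0.176  0.007]
orange [ 0.441 -0.33   0.01 ]
stand [0.481 0.185 0.022]
brush [ 0.697 -0.005  0.025]
pl [ 0.462 -0.195  0.047]
pr1 [ 0.487 -0.107  0.047]
pr2 [ 0.545 -0.12   0.047]
pl2 [ 0.519 -0.206  0.047]
L [0.462 0.158 0.034]
L2 [0.495 0.156 0.034]
R1 [0.472 0.211 0.034]
R2 [0.512 0.204 0.034]
s1 [0.496 0.159 0.034]
s2 [0.46  0.161 0.034]
s3 [0.5   0.203 0.034]
s4 [0.464 0.206 0.034]
d1 [ 0.502 -0.205  0.047]
d2 [ 0.464 -0.197  0.047]
d3 [ 0.532 -0.122  0.047]
d4 [ 0.489 -0.111  0.047]
hand [0.812 0.053 0.   ]
jar [0.762 0.207 0.   ]
{'fx': 325.19226210127806, 'fy': 325.19226210127806, 'cx': 279.35466706440013, 'cy': 213.78010099576517, 'extrinsics': array([[ 0.32381844, -0.94611868, -0.00103059, -0.67367294],
       [-0.90338357, -0.30951524,  0.29681381, -0.03767266],
       [-0.28114008, -0.09518276, -0.95493481,  0.38071951],
       [ 0.        ,  0.        ,  0.        ,  1.        ]])}
cam in tool [ 0.07701244 -0.00096958 -0.1427179 ] axes [[ 0.    -0.955 -0.297]
 [ 1.     0.    -0.001]
 [ 0.001 -0.297  0.955]]
[[ 0.946  0.324  0.   ]
 [ 0.324 -0.946 -0.   ]
 [ 0.     0.    -1.   ]]
```

```bash
cat >> h.py <<'E'
def tool(yaw,lean):
    """jaw axis y horizontal at yaw-90deg, x axis at yaw when tool down; body leaned by 'lean' deg towards x (yaw dir)."""
    y=np.radians(yaw); x=np.array([np.cos(y),np.sin(y),0]); yy=np.array([np.sin(y),-np.cos(y),0]); l=np.radians(lean)
    z=-np.cos(l)*np.array([0,0,1.])-np.sin(l)*x
    return R.from_matrix(np.column_stack([np.cross(yy,z),yy,z]))
E
python3 - <<'E'
from h import *
rows([.5,-.15,.25],tool(75,0))
S=cams.get_calibration("scene"); print(onz(S,(385,165),.04))
E
```

```text
t 0.7 shift [ 2.122 -1.856 -0.093] turn [ 0.     -0.     -0.3117] rows>= 13.5
[0.50063955 0.44375516 0.04      ]
```

Request:
{"method": "jog_arm", "body": {
  "plan": [
    {"x":0.5,"y":-0.4,"z":0,"wz":-0.08},
    {"x":1,"y":-0.7,"z":-0.1,"wz":-0.16},
    {"x":1,"y":-0.7,"z":-0.1,"wz":-0.16},
    {"x":1,"y":-0.7,"z":-0.1,"wz":-0.16},
    {"x":1,"y":-0.7,"z":-0.1,"wz":-0.16},
    {"x":1,"y":-0.7,"z":-0.1,"wz":-0.16}
  ],
  "hand": 1,
  "grip_force": 40
}}

```text
invalid input at $.plan[0]: expected keys x, y, z, wx, wy, wz
```

Run:
```python
from h import *
rows([.5,-.15,.25],tool(75,0))
```

```text
t 0.7 shift [ 2.122 -1.856 -0.093] turn [ 0.     -0.     -0.3117] rows>= 13.5
```

Request:
{"method": "jog_arm", "body": {
  "plan": [
    {"x":0.5,"y":-0.4,"z":0,"wx":0,"wy":0,"wz":-0.08},
    {"x":1,"y":-0.7,"z":-0.1,"wx":0,"wy":0,"wz":-0.16},
    {"x":1,"y":-0.7,"z":-0.1,"wx":0,"wy":0,"wz":-0.16},
    {"x":1,"y":-0.7,"z":-0.1,"wx":0,"wy":0,"wz":-0.16},
    {"x":1,"y":-0.7,"z":-0.1,"wx":0,"wy":0,"wz":-0.16},
    {"x":1,"y":-0.7,"z":-0.1,"wx":0,"wy":0,"wz":-0.16},
    {"x":1,"y":-0.7,"z":-0.1,"wx":0,"wy":0,"wz":-0.16},
    {"x":1,"y":-0.7,"z":-0.1,"wx":0,"wy":0,"wz":-0.16}
  ],
  "hand": 1,
  "grip_force": 40
}}

```text
t: 1.37
eef_pos: [0.3647, -0.4394, 0.252]
tool_rot: [0.0, 0.914, 0.407, 0.001]
contact_force: [-0.3, -0.8, -0.2]
gripper_width: 0.997
```

Run:
```python
from h import *
rows([.5,-.15,.25],tool(75,0))
```

```text
t 1.37 shift [ 1.528 -0.466  0.01 ] turn [ 4.0e-04 -1.0e-04 -1.5e-01] rows>= 7.7
```

Request:
{"method": "jog_arm", "body": {
  "plan": [
    {"x":1,"y":-0.3,"z":0,"wx":0,"wy":0,"wz":-0.1},
    {"x":1,"y":-0.3,"z":0,"wx":0,"wy":0,"wz":-0.1},
    {"x":1,"y":-0.3,"z":0,"wx":0,"wy":0,"wz":-0.1},
    {"x":1,"y":-0.3,"z":0,"wx":0,"wy":0,"wz":-0.1},
    {"x":1,"y":-0.3,"z":0,"wx":0,"wy":0,"wz":-0.1},
    {"x":1,"y":-0.3,"z":0,"wx":0,"wy":0,"wz":-0.1},
    {"x":1,"y":-0.3,"z":0,"wx":0,"wy":0,"wz":-0.1}
  ]
}}

```text
t: 1.95
eef_pos: [0.4548, -0.2492, 0.2522]
tool_rot: [0.001, 0.838, 0.546, 0.001]
contact_force: [0.3, -2.4, 1.1]
gripper_width: 1.003
```

Run:
```python
from h import *
rows([.5,-.15,.25],tool(75,0)); c=cams.get_calibration("wrist"); c['fish']=1
a=cams.read_camera("wrist"); cv2.imwrite("pics/w1.png",a[:,:,::-1]); np.save("w1.npy",np.array([c],dtype=object),allow_pickle=True)
print(proj(c,[.5,-.156,.047]),proj(c,[.48,.185,.034]))
```

```text
t 1.95 shift [0.545 0.007 0.011] turn [ 0.0006 -0.0001 -0.0488] rows>= 2.6
[282.64029372  91.68179297] [ 161.47823134 -112.71414221]
```

View pics/w1.png

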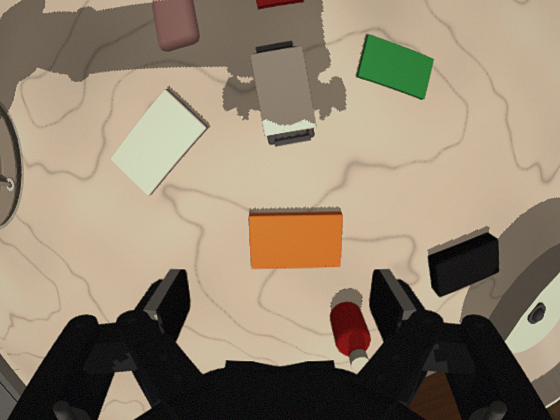

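The wrist view shows the plate in shadow on the dish, its corners near (253,50), (307,44), (315,125) and (263,137). The dish lips are at (275,47) and (291,138), and the bigger white plate lies apart at (160,140). Next I go above it for a second view.

Request:
{"method": "jog_arm", "body": {
  "plan": [
    {"x":0.5,"y":0,"z":0,"wx":0,"wy":0,"wz":-0.05},
    {"x":0.5,"y":0,"z":0,"wx":0,"wy":0,"wz":-0.05},
    {"x":0.5,"y":0,"z":0,"wx":0,"wy":0,"wz":-0.05},
    {"x":0.5,"y":0,"z":0,"wx":0,"wy":0,"wz":-0.05},
    {"x":0.5,"y":0,"z":0,"wx":0,"wy":0,"wz":-0.05}
  ]
}}

```text
t: 2.42
eef_pos: [0.494, -0.1621, 0.2517]
tool_rot: [0.001, 0.794, 0.608, -0.0]
contact_force: [-0.6, -0.9, 0.4]
gripper_width: 0.998
```

Run:
```python
from h import *
rows([.5,-.15,.25],tool(75,0)); c=cams.get_calibration("wrist"); c['fish']=1
a=cams.read_camera("wrist"); cv2.imwrite("pics/w2.png",a[:,:,::-1]); np.save("w2.npy",np.array([c],dtype=object),allow_pickle=True)
pc=[.5,-.156,.047];p=proj(c,pc).astype(int);print(p)
def crop(im,p,n):
    l=max(p[0]-50,0);t=max(p[1]-70,0); k=im[t:t+140,l:l+100]; print(n,l,t); return cv2.resize(k,None,fx=4,fy=4,interpolation=cv2.INTER_CUBIC)
A=crop(cv2.imread("pics/w1.png"),(283,92),'w1');B=crop(a[:,:,::-1],p,'w2'); h=min(A.shape[0],B.shape[0]); cv2.imwrite("pics/w12.png",np.hstack([A[:h],B[:h]]))
```

```text
t 2.42 shift [0.066 0.013 0.008] turn [ 0.0002  0.0005 -0.0006] rows>= 0.3
[282 180]
w1 233 22
w2 232 110
```

View pics/w12.png

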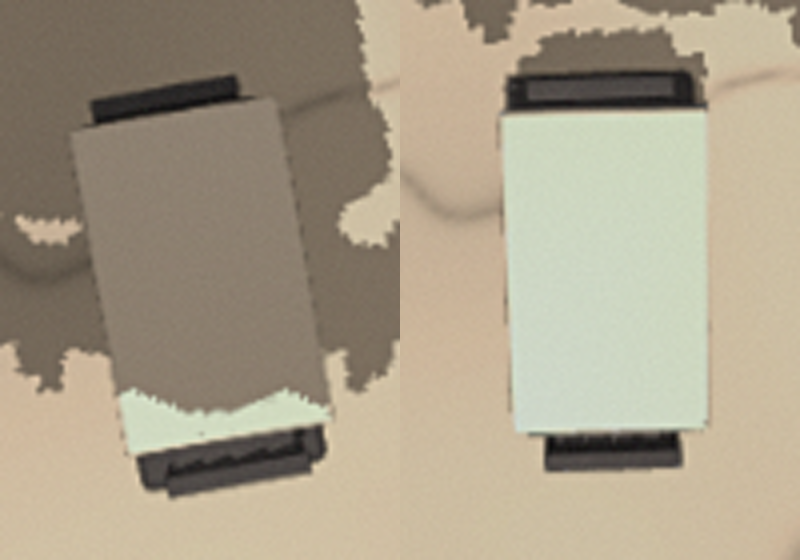

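Run:
```python
from h import *
c1=np.load("w1.npy",allow_pickle=True)[0];c2=np.load("w2.npy",allow_pickle=True)[0]
a=np.array([(72,131),(275,98),(330,410),(132,455)])/4+[233,22]
b=np.array([(101,111),(307,109),(308,428),(116,431)])/4+[232,110]
P=np.array([tri((c1,p),(c2,q)) for p,q in zip(a,b)]);print(P.round(4),P.mean(0).round(4))
Q=np.array([onz(c2,q,.047) for q in b]);print(Q.round(4),Q.mean(0).round(4))
for X in(P,Q):
  u=(X[0]+X[1]-X[2]-X[3])/2;v=(X[1]+X[2]-X[0]-X[3])/2;print('yaw',np.degrees(np.arctan2(u[1],u[0])),np.linalg.norm(u),np.linalg.norm(v),np.degrees(np.arctan2(v[1],v[0])))
L=[onz(c2,np.array(q)/4+[232,110],.042) for q in((199,90),(213,459))];print(np.round(L,4),np.mean(L,0).round(4)); d=L[0]-L[1];print(np.linalg.norm(d),np.degrees(np.arctan2(d[1],d[0])))
```

```text
[[ 0.4857 -0.1044  0.0428]
 [ 0.5389 -0.118   0.0438]
 [ 0.5173 -0.2014  0.0552]
 [ 0.4646 -0.1922  0.0429]] [ 0.5016 -0.154   0.0462]
[[ 0.4857 -0.1041  0.047 ]
 [ 0.5387 -0.1177  0.047 ]
 [ 0.5175 -0.2042  0.047 ]
 [ 0.4652 -0.191   0.047 ]] [ 0.5018 -0.1543  0.047 ]
yaw 75.9937045903104 0.08841154719341937 0.0545803111155527 -12.149684914432886
yaw 76.47996072324842 0.08916811045515124 0.05436340625476167 -14.30851095575168
[[ 0.5122 -0.1058  0.042 ]
 [ 0.489  -0.2079  0.042 ]] [ 0.5006 -0.1568  0.042 ]
0.10464795177134009 77.18479596125975
```

```bash
cat >> h.py <<'E'
U=lambda a:np.array([np.cos(np.radians(a)),np.sin(np.radians(a)),0])
def tcp(G,Rt,off=.022): return np.array(G)+off*Rt.as_matrix()[:,2]
E
python3 - <<'E'
from h import *
G=np.array([.5018,-.154,.042])+.012*U(76); T=tool(76,45)
rows(tcp(G,T,-.10),T); rows(tcp(G,T),T)
E
```

```text
t 2.47 shift [0.469 0.019 0.693] turn [-0.0025 -0.2494 -0.0065] rows>= 6.3
t 2.47 shift [0.039 0.028 1.126] turn [-0.0025 -0.2494 -0.0065] rows>= 6.3
```

Request:
{"method": "jog_arm", "body": {
  "plan": [
    {"x":0.1,"y":0.02,"z":0.1,"wx":0,"wy":-0.04,"wz":-0.006},
    {"x":0.2,"y":0.02,"z":0.2,"wx":0,"wy":-0.08,"wz":-0.006},
    {"x":0.3,"y":0.02,"z":0.35,"wx":0,"wy":-0.12,"wz":-0.006},
    {"x":0.4,"y":0.02,"z":0.5,"wx":0,"wy":-0.16,"wz":-0.006},
    {"x":0.47,"y":0.02,"z":0.6,"wx":0,"wy":-0.2,"wz":-0.006},
    {"x":0.47,"y":0.02,"z":0.69,"wx":0,"wy":-0.25,"wz":-0.006},
    {"x":0.47,"y":0.02,"z":0.69,"wx":0,"wy":-0.25,"wz":-0.006},
    {"x":0.47,"y":0.02,"z":0.69,"wx":0,"wy":-0.25,"wz":-0.006}
  ]
}}

```text
t: 3.13
eef_pos: [0.5211, -0.0733, 0.1101]
tool_rot: [0.233, 0.726, 0.569, -0.308]
contact_force: [-1.0, 0.4, 0.8]
gripper_width: 1.0
```

Run:
```python
from h import *
G=np.array([.5018,-.154,.042])+.012*U(76); T=tool(76,45)
rows(tcp(G,T,-.10),T); rows(tcp(G,T),T); print(pose()[0]['q'].round(2))
```

```text
t 3.13 shift [-0.01   0.004 -0.008] turn [-0.0034  0.0021  0.0024] rows>= 0.1
t 3.13 shift [-0.006  0.01   0.602] turn [-0.0034  0.0021  0.0024] rows>= 2.9
[-0.12  0.65 -0.31  1.87  0.79  1.36 -1.14]
```

Request:
{"method": "jog_arm", "body": {
  "plan": [
    {"x":0,"y":0.01,"z":0.2,"wx":-0.003,"wy":0.002,"wz":0.002},
    {"x":0,"y":0.01,"z":0.4,"wx":-0.003,"wy":0.002,"wz":0.002},
    {"x":0,"y":0.01,"z":0.5,"wx":-0.003,"wy":0.002,"wz":0.002},
    {"x":-0.005,"y":0.01,"z":0.6,"wx":-0.003,"wy":0.002,"wz":0.002},
    {"x":-0.005,"y":0.01,"z":0.6,"wx":-0.003,"wy":0.002,"wz":0.002},
    {"x":-0.005,"y":0.01,"z":0.6,"wx":-0.003,"wy":0.002,"wz":0.002}
  ]
}}

```text
t: 3.63
eef_pos: [0.5004, -0.1602, 0.0276]
tool_rot: [0.235, 0.729, 0.567, -0.303]
contact_force: [0.4, 0.7, 0.3]
gripper_width: 1.0
```

Run:
```python
from h import *
G=np.array([.5018,-.154,.042])+.012*U(76); T=tool(76,45)
rows(tcp(G,T),T); print(pose()[0]['contact_force'])
a=cams.read_camera("wrist"); cv2.imwrite("pics/w3.png",a[:,:,::-1])
```

```text
t 3.63 shift [ 0.014 -0.001 -0.006] turn [-0.0015  0.0003 -0.0011] rows>= 0.1
[0.36572738 0.7294695  0.25437159]
```

View pics/w3.png

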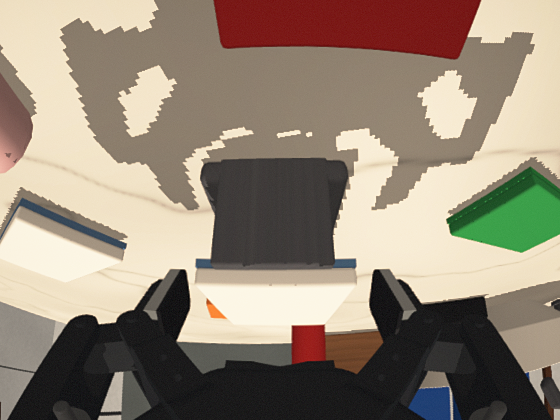

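The plate (columns 197–356) sits between the open pads (188 and 372), with the dish lip clear of them. Closing.

Request:
{"method": "jog_arm", "body": {
  "plan": [
    {"x":0.01,"y":0,"z":0,"wx":0,"wy":0,"wz":0},
    {"x":0.01,"y":0,"z":0,"wx":0,"wy":0,"wz":0},
    {"x":0.01,"y":0,"z":0,"wx":0,"wy":0,"wz":0},
    {"x":0.01,"y":0,"z":0,"wx":0,"wy":0,"wz":0},
    {"x":0.01,"y":0,"z":0,"wx":0,"wy":0,"wz":0},
    {"x":0.01,"y":0,"z":0,"wx":0,"wy":0,"wz":0},
    {"x":0.01,"y":0,"z":0,"wx":0,"wy":0,"wz":0},
    {"x":0.01,"y":0,"z":0,"wx":0,"wy":0,"wz":0}
  ],
  "hand": -1,
  "grip_force": 50
}}

```text
t: 4.35
eef_pos: [0.5029, -0.1562, 0.0275]
tool_rot: [0.236, 0.729, 0.568, -0.301]
contact_force: [0.3, 2.6, 6.6]
gripper_width: 0.644
```

Request:
{"method": "jog_arm", "body": {
  "plan": [
    {"x":-0.03,"y":0,"z":-0.03,"wx":0,"wy":0,"wz":0},
    {"x":-0.1,"y":0,"z":-0.1,"wx":0,"wy":0,"wz":0},
    {"x":-0.2,"y":0,"z":-0.2,"wx":0,"wy":0,"wz":0},
    {"x":-0.3,"y":0,"z":-0.3,"wx":0,"wy":0,"wz":0},
    {"x":-0.4,"y":0,"z":-0.4,"wx":0,"wy":0,"wz":0},
    {"x":-0.5,"y":0,"z":-0.5,"wx":0,"wy":0,"wz":0},
    {"x":-0.6,"y":0,"z":-0.6,"wx":0,"wy":0,"wz":0},
    {"x":-0.6,"y":0,"z":-0.6,"wx":0,"wy":0,"wz":0},
    {"x":-0.6,"y":0,"z":-0.6,"wx":0,"wy":0,"wz":0}
  ]
}}

```text
t: 5.1
eef_pos: [0.5033, -0.1556, 0.1988]
tool_rot: [0.237, 0.73, 0.568, -0.299]
contact_force: [-0.5, 0.3, -2.0]
gripper_width: 0.646
```

Run:
```python
from h import *
o,p,r=pose(); print(o['t'],p,o['gripper_width'],o['contact_force'])
c=cams.get_calibration("wrist"); c['fish']=1
a=cams.read_camera("wrist"); np.save("w4.npy",np.array([c],dtype=object),allow_pickle=True)
s=cams.read_camera("side"); b=proj(cams.get_calibration("side"),p).astype(int); print(b)
W=cv2.resize(a[180:380,160:400],(480,400)); Sd=cv2.resize(s[b[1]-50:b[1]+50,b[0]-40:b[0]+40],(320,400))
cv2.imwrite("pics/w4.png",a[:,:,::-1]);cv2.imwrite("pics/w4c.png",np.hstack([W,Sd])[:,:,::-1])
# stand look: approx tool-down pose right of stand
print(r.as_euler('zyx',degrees=True)); 
T=tool(85,-45); rows([.48,.185,.25],T); rows([.49,.0,.25],tool(80,0))
```

```text
5.1 [ 0.50331885 -0.15560979  0.1987829 ] 0.645725465579234 [-0.45455757  0.25204784 -1.97720694]
[317 141]
[-79.68118683  -9.65914981 135.99659928]
t 5.2 shift [ 0.963 -0.522 -1.338] turn [ 0.0005  0.4986 -0.0561] rows>= 12.6
t 5.2 shift [ 0.336 -0.248 -0.713] turn [-0.0086  0.2496 -0.0217] rows>= 6.3
```

View pics/w4c.png

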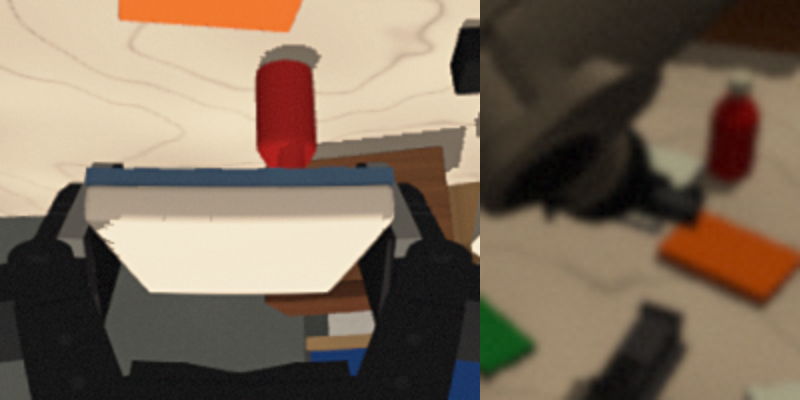

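```bash
cat > fit.py <<'E'
from h import *
from scipy.optimize import least_squares
# tool-frame camera constants
def toolcam():
    c=cams.get_calibration("wrist"); c['fish']=1; o,p,r=pose(); E=np.array(c['extrinsics']); M=np.eye(4); M[:3,:3]=r.as_matrix(); M[:3,3]=p
    c['extrinsics']=E@M; return c
def fit(pts,zs,x0):
    """pts: pixel of top-face corners [near L, near R, far R, far L]; plate x toward near edge; returns tool-frame pitch(deg), centre x,z"""
    c=toolcam(); 
    def corners(v):
        a=np.radians(v[0]); ux=np.array([np.cos(a),0,np.sin(a)]); n=np.array([np.sin(a),0,-np.cos(a)])  # n: upper face normal
        C=np.array([v[1],v[3],v[2]]); yy=np.array([0,1,0])
        return [C+sx*.045*ux+sy*.028*yy+zs*n for sx,sy in((1,-1),(1,1),(-1,1),(-1,-1))]
    f=lambda v:np.concatenate([proj(c,X)-q for X,q in zip(corners(v),pts)])
    s=least_squares(f,x0,x_scale=[10,.01,.01,.01]); return s.x,s.fun
E
python3 - <<'E'
from fit import *
P=np.array([(202.5,287),(357.5,287.5),(325,326),(235,326)])
v,f=fit(P,.005,[-45,-.008,-.02,0]); print(v.round(4),f.round(1))
E
```

```text
[-4.42268e+01 -1.10000e-02 -8.40000e-03  9.00000e-04] [ 0.2  0.2  0.1 -0.2 -0.1  0.  -0.3 -0. ]
```

Request:
{"method": "jog_arm", "body": {
  "plan": [
    {"x":0.05,"y":-0.03,"z":-0.1,"wx":0,"wy":0.03,"wz":-0.002},
    {"x":0.12,"y":-0.06,"z":-0.2,"wx":0,"wy":0.06,"wz":-0.006},
    {"x":0.18,"y":-0.1,"z":-0.32,"wx":0,"wy":0.1,"wz":-0.01},
    {"x":0.25,"y":-0.13,"z":-0.45,"wx":-0.005,"wy":0.14,"wz":-0.015},
    {"x":0.33,"y":-0.17,"z":-0.58,"wx":-0.009,"wy":0.18,"wz":-0.02},
    {"x":0.42,"y":-0.22,"z":-0.75,"wx":-0.009,"wy":0.22,"wz":-0.022},
    {"x":0.51,"y":-0.25,"z":-0.89,"wx":-0.009,"wy":0.25,"wz":-0.022},
    {"x":0.51,"y":-0.25,"z":-0.89,"wx":-0.009,"wy":0.25,"wz":-0.022},
    {"x":0.51,"y":-0.25,"z":-0.89,"wx":-0.009,"wy":0.25,"wz":-0.022}
  ]
}}

```text
t: 5.95
eef_pos: [0.5009, 0.0477, 0.2496]
tool_rot: [-0.0, 0.766, 0.643, -0.0]
contact_force: [0.6, -0.5, -2.1]
gripper_width: 0.644
```

Run:
```python
from h import *
rows([.485,.12,.25],tool(80,0)); c=cams.get_calibration("wrist"); c['fish']=1
a=cams.read_camera("wrist"); cv2.imwrite("pics/w5.png",a[:,:,::-1]); np.save("w5.npy",np.array([c],dtype=object),allow_pickle=True)
print(pose()[0]['gripper_width'],proj(c,[.481,.185,.034]),finder.find_in("wrist","stand")[:2])
```

```text
t 5.95 shift [ 0.343 -0.141 -0.002] turn [-0.0003  0.0001  0.0004] rows>= 1.8
0.6467964446564703 [239.23907867  67.55907331] [{'bbox': [221.8, 38.8, 41.3, 52.5], 'confidence': 0.88}, {'bbox': [426.1, 1.6, 93.7, 63.3], 'confidence': 0.36}]
```

Request:
{"method": "jog_arm", "body": {
  "plan": [
    {"x":0.17,"y":-0.07,"z":0,"wx":0,"wy":0,"wz":0},
    {"x":0.34,"y":-0.14,"z":0,"wx":0,"wy":0,"wz":0},
    {"x":0.34,"y":-0.14,"z":0,"wx":0,"wy":0,"wz":0},
    {"x":0.34,"y":-0.14,"z":0,"wx":0,"wy":0,"wz":0}
  ]
}}

```text
t: 6.38
eef_pos: [0.4839, 0.1206, 0.2478]
tool_rot: [-0.001, 0.764, 0.645, -0.002]
contact_force: [0.5, -0.6, -1.0]
gripper_width: 0.639
```

Run:
```python
from h import *
c=cams.get_calibration("wrist"); c['fish']=1
a=cams.read_camera("wrist"); cv2.imwrite("pics/w6.png",a[:,:,::-1]); np.save("w6.npy",np.array([c],dtype=object),allow_pickle=True)
p=proj(c,[.481,.185,.034]).astype(int); print(p)
def crop(im,p,n):
    l=p[0]-40;t=max(p[1]-50,0); k=im[t:t+100,l:l+80]; print(n,l,t); return cv2.resize(k,None,fx=5,fy=5,interpolation=cv2.INTER_CUBIC)
cv2.imwrite("pics/w56.png",np.hstack([crop(cv2.imread("pics/w5.png"),(240,67),'w5'),crop(cv2.imread("pics/w6.png"),p,'w6')]))
```

```text
[267 128]
w5 200 17
w6 227 78
```

View pics/w56.png

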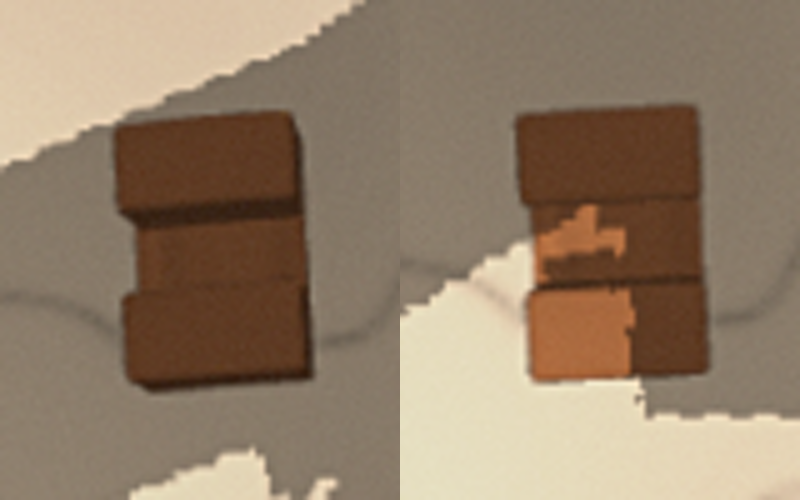

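Run:
```python
from h import *
c5=np.load("w5.npy",allow_pickle=True)[0];c6=np.load("w6.npy",allow_pickle=True)[0]
a=np.array([(115,125),(292,111),(306,371),(126,380)])/5+[200,17]
b=np.array([(116,116),(296,105),(307,371),(130,381)])/5+[227,78]
P=np.array([tri((c5,p),(c6,q)) for p,q in zip(a,b)]);print(P.round(4),P.mean(0).round(4))
for c,k,off in((c5,a,0),(c6,b,0)):
  Q=np.array([onz(c,q,.034) for q in k]);u=(Q[0]+Q[1]-Q[2]-Q[3])/2;v=(Q[1]+Q[2]-Q[0]-Q[3])/2
  print(Q.mean(0).round(4),np.degrees(np.arctan2(u[1],u[0])),np.linalg.norm(u),np.linalg.norm(v),np.degrees(np.arctan2(v[1],v[0]))+90)
e=np.array([(121,203),(299,193),(303,279),(127,291)])/5+[227,78]
Q=np.array([onz(c6,q,.034) for q in e]); print('slot',Q.round(4),Q.mean(0).round(4), np.linalg.norm((Q[0]+Q[1]-Q[2]-Q[3])/2))
```

```text
[[0.4683 0.218  0.0338]
 [0.5068 0.2137 0.0308]
 [0.4995 0.1547 0.028 ]
 [0.4609 0.16   0.035 ]] [0.4838 0.1866 0.0319]
[0.484  0.1863 0.034 ] 82.75658732174641 0.05871949887338572 0.039103968574623345 81.91355186887591
[0.4837 0.1867 0.034 ] 82.7771634514218 0.0585403490393963 0.03891199220150906 83.43724983907856
slot [[0.4658 0.1989 0.034 ]
 [0.5041 0.1943 0.034 ]
 [0.5018 0.1756 0.034 ]
 [0.4636 0.1796 0.034 ]] [0.4838 0.1871 0.034 ] 0.019154440144548954
```

```bash
cat >> h.py <<'E'
ST=np.array([.4838,.1867,0]); SY=82.8
def tcpC(C,T,loc): return np.array(C)-T.apply(loc)
L1=[-.011,.0009,-.0084]
E
python3 - <<'E'
from h import *
T=tool(SY,-45.8); C=ST-.0015*U(SY)
for z in(.11,.054): rows(tcpC(C+[0,0,z],T,L1),T)
print(tcpC(C+[0,0,.054],T,L1))
E
```

```text
t 6.43 shift [ 0.397 -0.066  0.678] turn [ 0.0046  0.2555 -0.0144] rows>= 6.4
t 6.43 shift [ 0.398 -0.065  0.958] turn [ 0.0046  0.2555 -0.0144] rows>= 6.4
[0.48443502 0.19890754 0.05602983]
```

Request:
{"method": "jog_arm", "body": {
  "plan": [
    {"x":0.06,"y":-0.01,"z":0.05,"wx":0,"wy":0.035,"wz":-0.002},
    {"x":0.12,"y":-0.02,"z":0.1,"wx":0.001,"wy":0.07,"wz":-0.004},
    {"x":0.18,"y":-0.03,"z":0.2,"wx":0.002,"wy":0.11,"wz":-0.006},
    {"x":0.24,"y":-0.04,"z":0.3,"wx":0.003,"wy":0.15,"wz":-0.008},
    {"x":0.3,"y":-0.05,"z":0.4,"wx":0.004,"wy":0.19,"wz":-0.011},
    {"x":0.36,"y":-0.06,"z":0.5,"wx":0.005,"wy":0.225,"wz":-0.013},
    {"x":0.397,"y":-0.066,"z":0.6,"wx":0.005,"wy":0.2555,"wz":-0.0144},
    {"x":0.397,"y":-0.066,"z":0.678,"wx":0.005,"wy":0.2555,"wz":-0.0144},
    {"x":0.397,"y":-0.066,"z":0.678,"wx":0.005,"wy":0.2555,"wz":-0.0144},
    {"x":0.397,"y":-0.066,"z":0.678,"wx":0.005,"wy":0.2555,"wz":-0.0144}
  ]
}}

```text
t: 7.27
eef_pos: [0.4842, 0.1978, 0.111]
tool_rot: [-0.259, 0.692, 0.608, 0.291]
contact_force: [-0.3, 0.8, -1.5]
gripper_width: 0.646
```

Run:
```python
from h import *
T=tool(SY,-45.8); C=ST-.0015*U(SY)
for z in(.11,.054): rows(tcpC(C+[0,0,z],T,L1),T)
o,p,r=pose(); print(o['q'].round(2))
a=cams.read_camera("wrist"); s=cams.read_camera("side"); e=cams.read_camera("scene")
X=ST+[0,0,.07]; f=lambda n:proj(cams.get_calibration(n),X).astype(int)
def cr(i,c): c0=c; return cv2.resize(i[max(c[1]-35,0):c[1]+35,c[0]-35:c[0]+35],(280,280),interpolation=cv2.INTER_CUBIC)
W=cv2.resize(a,(747,560))[:,94:614]
cv2.imwrite("pics/w7.png",np.hstack([W,np.vstack([cr(s,f("side")),cr(e,f("scene"))])])[:,:,::-1])
```

```text
t 7.27 shift [0.008 0.    0.   ] turn [-0.0007 -0.0002 -0.0013] rows>= 0.0
t 7.27 shift [-0.193  0.002  0.195] turn [-0.0007 -0.0002 -0.0013] rows>= 1.3
[ 0.68  0.67 -0.92  2.17 -0.68  0.43  0.41]
```

View pics/w7.png

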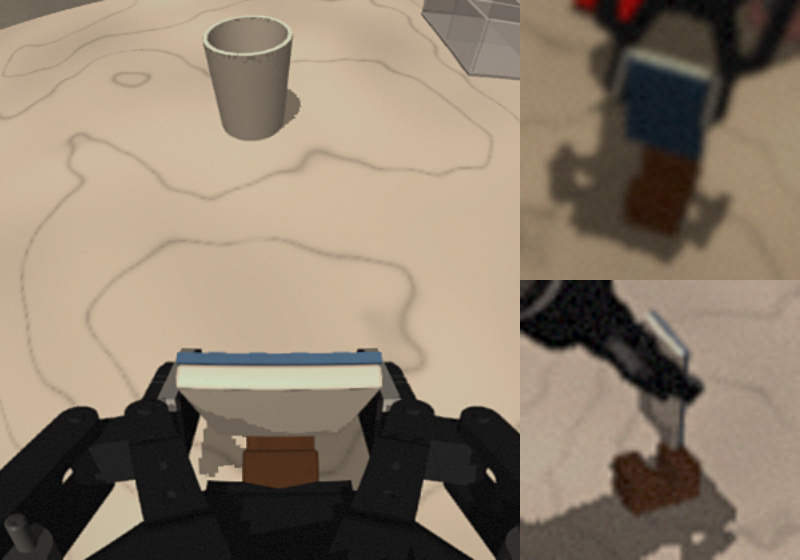

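Run:
```python
from h import *
a=cams.read_camera("wrist")
cv2.imwrite("pics/w8raw.png",a[:,:,::-1])
cv2.imwrite("pics/w8.png",cv2.resize(a[255:375,190:370],None,fx=4.4,fy=4.4,interpolation=cv2.INTER_CUBIC)[:,:,::-1])
```

```text
(no output)
```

View pics/w8.png

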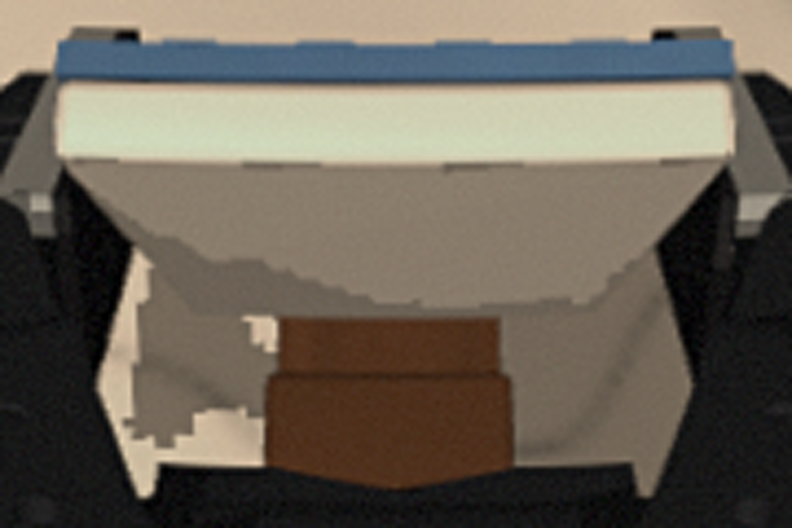

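```bash
cat > fit2.py <<'E'
from fit import *
def fit6(pts,x0):
    c=toolcam()
    def pr(v):
        a=np.radians(v[0]); ux=np.array([np.cos(a),0,np.sin(a)]); n=np.array([np.sin(a),0,-np.cos(a)]); C=np.array([v[1],v[3],v[2]]); yy=np.array([0,1,0])
        return [C+sx*.045*ux+sy*.028*yy+s*n for sx,sy,s in((1,-1,.005),(1,1,.005),(-1,1,.005),(-1,-1,.005),(1,-1,-.005),(1,1,-.005))]
    f=lambda v:np.concatenate([proj(c,X)-q for X,q in zip(pr(v),pts)]); s=least_squares(f,x0,x_scale=[10,.01,.01,.01]); return s.x,s.fun
E
python3 - <<'E'
from fit2 import *
P=np.array([(62,162),(730,162),(590,317),(200,317),(57,43),(735,43)])/4.4+[190,255]
v,f=fit6(P,[-45,-.01,-.01,0]); print(v.round(4),f.round(1))
v,f=fit(P[:4],.005,[-45,-.01,-.01,0]); print(v.round(4),f.round(1))
E
```

```text
[-4.48081e+01 -1.18000e-02 -6.70000e-03  9.00000e-04] [-1.6 -0.5  1.6 -0.5  0.9 -0.2 -0.7 -0.1  1.7  0.7 -1.8  0.6]
[-4.46844e+01 -1.34000e-02 -4.60000e-03  9.00000e-04] [ 0.   0.  -0.1 -0.   0.3 -0.  -0.1  0. ]
```

```bash
sed -i 's/^L1=.*/L1=[-.0115,.0009,-.0072]/' h.py
python3 - <<'E'
from h import *
T=tool(SY,-45.2); C=ST-.0015*U(SY)
for z in(.11,.062,.057): rows(tcpC(C+[0,0,z],T,L1),T)
E
```

```text
t 7.47 shift [-0.005 -0.004 -0.002] turn [ 0.0003 -0.0028  0.0011] rows>= 0.1
t 7.47 shift [-0.176 -0.005  0.166] turn [ 0.0003 -0.0028  0.0011] rows>= 1.2
t 7.47 shift [-0.194 -0.005  0.183] turn [ 0.0003 -0.0028  0.0011] rows>= 1.3
```

Request:
{"method": "jog_arm", "body": {
  "plan": [
    {"x":-0.03,"y":-0.004,"z":0.025,"wx":0,"wy":-0.003,"wz":0.001},
    {"x":-0.06,"y":-0.005,"z":0.055,"wx":0,"wy":-0.003,"wz":0.001},
    {"x":-0.09,"y":-0.005,"z":0.08,"wx":0,"wy":-0.003,"wz":0.001},
    {"x":-0.12,"y":-0.005,"z":0.11,"wx":0,"wy":-0.003,"wz":0.001},
    {"x":-0.15,"y":-0.005,"z":0.14,"wx":0,"wy":-0.003,"wz":0.001},
    {"x":-0.176,"y":-0.005,"z":0.166,"wx":0,"wy":-0.003,"wz":0.001},
    {"x":-0.176,"y":-0.005,"z":0.166,"wx":0,"wy":-0.003,"wz":0.001},
    {"x":-0.176,"y":-0.005,"z":0.166,"wx":0,"wy":-0.003,"wz":0.001}
  ]
}}

```text
t: 8.13
eef_pos: [0.484, 0.1987, 0.0646]
tool_rot: [-0.254, 0.693, 0.61, 0.288]
contact_force: [-1.1, 0.2, -2.1]
gripper_width: 0.649
```

Request:
{"method": "jog_arm", "body": {
  "plan": [
    {"x":-0.005,"y":0,"z":0.005,"wx":0,"wy":0,"wz":0},
    {"x":-0.01,"y":0,"z":0.01,"wx":0,"wy":0,"wz":0},
    {"x":-0.016,"y":0,"z":0.015,"wx":0,"wy":0,"wz":0},
    {"x":-0.021,"y":0,"z":0.02,"wx":0,"wy":0,"wz":0},
    {"x":-0.021,"y":0,"z":0.02,"wx":0,"wy":0,"wz":0}
  ]
}}

```text
t: 8.55
eef_pos: [0.484, 0.1985, 0.0586]
tool_rot: [-0.254, 0.693, 0.61, 0.288]
contact_force: [0.2, -0.1, -1.4]
gripper_width: 0.644
```

Request:
{"method": "jog_arm", "body": {
  "plan": [
    {"x":-0.004,"y":0,"z":0.003,"wx":0,"wy":0,"wz":0},
    {"x":-0.007,"y":0,"z":0.007,"wx":0,"wy":0,"wz":0},
    {"x":-0.007,"y":0,"z":0.007,"wx":0,"wy":0,"wz":0}
  ]
}}

```text
t: 8.8
eef_pos: [0.484, 0.1984, 0.0565]
tool_rot: [-0.254, 0.693, 0.61, 0.288]
contact_force: [-0.5, -0.3, -1.3]
gripper_width: 0.644
```

Request:
{"method": "jog_arm", "body": {
  "plan": [
    {"x":-0.004,"y":0,"z":0.003,"wx":0,"wy":0,"wz":0},
    {"x":-0.007,"y":0,"z":0.007,"wx":0,"wy":0,"wz":0},
    {"x":-0.007,"y":0,"z":0.007,"wx":0,"wy":0,"wz":0}
  ]
}}

```text
t: 9.05
eef_pos: [0.484, 0.1986, 0.0546]
tool_rot: [-0.254, 0.693, 0.61, 0.288]
contact_force: [-0.5, -0.4, -0.9]
gripper_width: 0.648
```

Request:
{"method": "jog_arm", "body": {
  "plan": [
    {"x":-0.004,"y":0,"z":0.003,"wx":0,"wy":0,"wz":0},
    {"x":-0.007,"y":0,"z":0.007,"wx":0,"wy":0,"wz":0},
    {"x":-0.007,"y":0,"z":0.007,"wx":0,"wy":0,"wz":0}
  ]
}}

```text
t: 9.3
eef_pos: [0.4841, 0.1997, 0.0544]
tool_rot: [-0.255, 0.692, 0.611, 0.289]
contact_force: [-4.8, -7.5, 19.0]
gripper_width: 0.647
```

Request:
{"method": "jog_arm", "body": {
  "plan": [
    {"x":0.001,"y":0,"z":0.0,"wx":0,"wy":0,"wz":0},
    {"x":0.001,"y":0,"z":0.0,"wx":0,"wy":0,"wz":0}
  ]
}}

```text
t: 9.47
eef_pos: [0.4844, 0.1998, 0.0548]
tool_rot: [-0.255, 0.692, 0.611, 0.289]
contact_force: [-0.2, -1.0, -2.0]
gripper_width: 0.645
```

Request:
{"method": "jog_arm", "body": {
  "plan": [
    {"x":0,"y":0,"z":0,"wx":0,"wy":0,"wz":0},
    {"x":0,"y":0,"z":0,"wx":0,"wy":0,"wz":0},
    {"x":0,"y":0,"z":0,"wx":0,"wy":0,"wz":0},
    {"x":0,"y":0,"z":0,"wx":0,"wy":0,"wz":0},
    {"x":0,"y":0,"z":0,"wx":0,"wy":0,"wz":0}
  ],
  "hand": 1
}}

```text
t: 9.88
eef_pos: [0.4843, 0.1999, 0.0547]
tool_rot: [-0.255, 0.692, 0.611, 0.289]
contact_force: [-0.4, 0.2, -1.0]
gripper_width: 0.998
```

Request:
{"method": "jog_arm", "body": {
  "plan": [
    {"x":0,"y":0,"z":-0.05,"wx":0,"wy":0,"wz":0},
    {"x":0,"y":0,"z":-0.15,"wx":0,"wy":0,"wz":0},
    {"x":0,"y":0,"z":-0.3,"wx":0,"wy":0,"wz":0},
    {"x":0,"y":0,"z":-0.45,"wx":0,"wy":0,"wz":0},
    {"x":-0.1,"y":0,"z":-0.6,"wx":0,"wy":0,"wz":0},
    {"x":-0.2,"y":0,"z":-0.75,"wx":0,"wy":0,"wz":0},
    {"x":-0.2,"y":0,"z":-0.9,"wx":0,"wy":0,"wz":0},
    {"x":-0.2,"y":0,"z":-0.9,"wx":0,"wy":0,"wz":0}
  ]
}}

```text
t: 10.55
eef_pos: [0.467, 0.0389, 0.1546]
tool_rot: [-0.252, 0.694, 0.609, 0.29]
contact_force: [0.6, -0.3, 0.5]
gripper_width: 0.997
```

Run:
```python
from h import *
T=tool(SY,40); G=ST+[0,0,.07]
print(pose()[1])
rows([.484,.19,.29],tool(SY,0)); rows(tcp(G,T,-.12),T); print(tcp(G,T,-.12))
a=cams.read_camera("wrist"); cv2.imwrite("pics/w9.png",a[:,:,::-1])
```

```text
[0.4670112  0.03894891 0.15459325]
t 10.55 shift [ 1.016 -0.013  0.061] turn [ 0.0018 -0.2509 -0.0017] rows>= 6.3
t 10.55 shift [ 0.822 -0.017  0.775] turn [ 0.0012 -0.4731 -0.0024] rows>= 11.9
[0.49346752 0.26322628 0.16192533]
```

Request:
{"method": "jog_arm", "body": {
  "plan": [
    {"x":0.2,"y":0,"z":-0.15,"wx":0,"wy":-0.03,"wz":0},
    {"x":0.4,"y":0,"z":-0.25,"wx":0,"wy":-0.06,"wz":0},
    {"x":0.55,"y":0,"z":-0.25,"wx":0,"wy":-0.1,"wz":0},
    {"x":0.7,"y":0,"z":-0.2,"wx":0,"wy":-0.14,"wz":0},
    {"x":0.85,"y":0,"z":-0.1,"wx":0,"wy":-0.18,"wz":0},
    {"x":1,"y":-0.01,"z":0,"wx":0,"wy":-0.22,"wz":-0.002},
    {"x":1,"y":-0.01,"z":0.06,"wx":0,"wy":-0.25,"wz":-0.002},
    {"x":1,"y":-0.01,"z":0.06,"wx":0,"wy":-0.25,"wz":-0.002}
  ]
}}

```text
t: 11.27
eef_pos: [0.4827, 0.1944, 0.2883]
tool_rot: [0.003, 0.748, 0.663, 0.003]
contact_force: [-0.6, -0.8, -0.2]
gripper_width: 0.999
```

Run:
```python
from h import *
T=tool(SY,40); G=ST+[0,0,.07]
print(pose()[1])
rows(tcp(G,T,-.12),T)
```

```text
[0.4826576  0.19438319 0.28831321]
t 11.27 shift [0.347 0.007 0.632] turn [ 0.0034 -0.2226  0.0008] rows>= 5.6
```

Request:
{"method": "jog_arm", "body": {
  "plan": [
    {"x":0.1,"y":0.005,"z":0.05,"wx":0.003,"wy":-0.035,"wz":0},
    {"x":0.2,"y":0.005,"z":0.12,"wx":0.003,"wy":-0.07,"wz":0},
    {"x":0.28,"y":0.005,"z":0.25,"wx":0.003,"wy":-0.11,"wz":0},
    {"x":0.34,"y":0.005,"z":0.4,"wx":0.003,"wy":-0.15,"wz":0},
    {"x":0.347,"y":0.007,"z":0.53,"wx":0.003,"wy":-0.19,"wz":0},
    {"x":0.347,"y":0.007,"z":0.632,"wx":0.003,"wy":-0.2226,"wz":0},
    {"x":0.347,"y":0.007,"z":0.632,"wx":0.003,"wy":-0.2226,"wz":0},
    {"x":0.347,"y":0.007,"z":0.632,"wx":0.003,"wy":-0.2226,"wz":0}
  ]
}}

```text
t: 11.93
eef_pos: [0.4912, 0.2643, 0.159]
tool_rot: [0.226, 0.702, 0.624, -0.258]
contact_force: [0.3, 0.2, 1.1]
gripper_width: 0.998
```

Run:
```python
from h import *
T=tool(SY,40); G=ST+[0,0,.07]
rows(tcp(G,T,-.12),T); rows(tcp(G,T),T); print(pose()[0]['q'].round(2))
c=cams.get_calibration("wrist"); c['fish']=1
a=cams.read_camera("wrist"); cv2.imwrite("pics/w10.png",a[:,:,::-1]);np.save("w10.npy",np.array([c],dtype=object),allow_pickle=True)
for s in(-1,1):
  for z in(.034,.098):
    print(s,z,[proj(c,ST+s*.028*U(SY-90)+x*U(SY)+[0,0,z]).round(0) for x in(-.0065,.0065)])
cv2.imwrite("pics/w10c.png",cv2.resize(a[150:350,150:410],None,fx=3,fy=3,interpolation=cv2.INTER_CUBIC)[:,:,::-1])
```

```text
t 11.93 shift [-0.013  0.012 -0.009] turn [0.     0.0007 0.0028] rows>= 0.1
t 11.93 shift [-0.011  0.012  0.701] turn [0.     0.0007 0.0028] rows>= 3.4
[-0.43  0.75 -0.61  1.57  0.65  1.67 -1.35]
-1 0.034 [array([251., 182.]), array([250., 173.])]
-1 0.098 [array([247., 244.]), array([245., 237.])]
1 0.034 [array([312., 183.]), array([313., 174.])]
1 0.098 [array([315., 245.]), array([317., 237.])]
```

View pics/w10c.png

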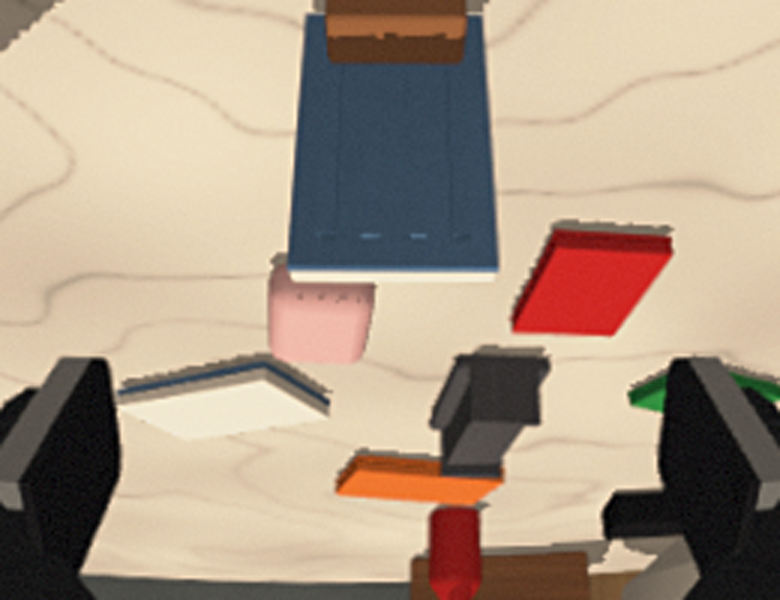

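Blue ribbed face towards the camera, top edge at about (246–316, 240) against a predicted 239: the plate stands upright and is centred. Regripping from the blue side.

Request:
{"method": "jog_arm", "body": {
  "plan": [
    {"x":-0.015,"y":0.012,"z":0.15,"wx":0,"wy":0.001,"wz":0.003},
    {"x":-0.015,"y":0.012,"z":0.3,"wx":0,"wy":0.001,"wz":0.003},
    {"x":-0.015,"y":0.012,"z":0.45,"wx":0,"wy":0.001,"wz":0.003},
    {"x":-0.015,"y":0.012,"z":0.57,"wx":0,"wy":0.001,"wz":0.003},
    {"x":-0.015,"y":0.012,"z":0.65,"wx":0,"wy":0.001,"wz":0.003},
    {"x":-0.015,"y":0.012,"z":0.705,"wx":0,"wy":0.001,"wz":0.003},
    {"x":-0.015,"y":0.012,"z":0.705,"wx":0,"wy":0.001,"wz":0.003},
    {"x":-0.015,"y":0.012,"z":0.705,"wx":0,"wy":0.001,"wz":0.003}
  ]
}}

```text
t: 12.65
eef_pos: [0.485, 0.1713, 0.0578]
tool_rot: [0.226, 0.708, 0.62, -0.252]
contact_force: [0.5, 0.5, -0.0]
gripper_width: 0.997
```

Run:
```python
from h import *
T=tool(SY,40); G=ST+[0,0,.07]-.0015*U(SY)
rows(tcp(G,T),T); o=pose()[0]; print(o['contact_force'])
a=cams.read_camera("wrist"); cv2.imwrite("pics/w11.png",a[:,:,::-1])
```

```text
t 12.65 shift [ 0.012 -0.016  0.02 ] turn [ 0.0009 -0.0023 -0.0027] rows>= 0.1
[ 0.51128144  0.46902654 -0.01474626]
```

Request:
{"method": "jog_arm", "body": {
  "plan": [
    {"x":0.012,"y":-0.014,"z":0.02,"wx":0,"wy":-0.002,"wz":-0.002},
    {"x":0.012,"y":-0.014,"z":0.02,"wx":0,"wy":-0.002,"wz":-0.002},
    {"x":0.012,"y":-0.014,"z":0.02,"wx":0,"wy":-0.002,"wz":-0.002}
  ]
}}

```text
t: 12.95
eef_pos: [0.4821, 0.173, 0.0534]
tool_rot: [0.227, 0.705, 0.622, -0.254]
contact_force: [-0.5, -0.5, -0.4]
gripper_width: 1.001
```

Request:
{"method": "jog_arm", "body": {
  "plan": [
    {"x":0,"y":0,"z":0,"wx":0,"wy":0,"wz":0},
    {"x":0,"y":0,"z":0,"wx":0,"wy":0,"wz":0},
    {"x":0,"y":0,"z":0,"wx":0,"wy":0,"wz":0},
    {"x":0,"y":0,"z":0,"wx":0,"wy":0,"wz":0},
    {"x":0,"y":0,"z":0,"wx":0,"wy":0,"wz":0},
    {"x":0,"y":0,"z":0,"wx":0,"wy":0,"wz":0},
    {"x":0,"y":0,"z":0,"wx":0,"wy":0,"wz":0},
    {"x":0,"y":0,"z":0,"wx":0,"wy":0,"wz":0}
  ],
  "hand": -1,
  "grip_force": 50
}}

```text
t: 13.62
eef_pos: [0.4821, 0.1733, 0.0536]
tool_rot: [0.227, 0.705, 0.622, -0.254]
contact_force: [-2.3, 1.2, 4.5]
gripper_width: 0.644
```

Run:
```python
from h import *
o,p,r=pose(); z=r.as_matrix()[:,2]; print('lean',np.degrees(np.arctan2(-z@U(SY),-z[2])),p)
a=cams.read_camera("wrist"); cv2.imwrite("pics/w11.png",a[:,:,::-1])
rows(p+[0,0,.15],r)
```

```text
lean 39.83718464258834 [0.48205672 0.17329436 0.05357905]
t 13.67 shift [-0.481  0.003 -0.576] turn [ 0. -0. -0.] rows>= 3.6
```

Request:
{"method": "jog_arm", "body": {
  "plan": [
    {"x":-0.03,"y":0,"z":-0.036,"wx":0,"wy":0,"wz":0},
    {"x":-0.08,"y":0,"z":-0.096,"wx":0,"wy":0,"wz":0},
    {"x":-0.16,"y":0,"z":-0.19,"wx":0,"wy":0,"wz":0},
    {"x":-0.24,"y":0,"z":-0.29,"wx":0,"wy":0,"wz":0},
    {"x":-0.32,"y":0,"z":-0.38,"wx":0,"wy":0,"wz":0},
    {"x":-0.4,"y":0,"z":-0.48,"wx":0,"wy":0,"wz":0},
    {"x":-0.55,"y":0,"z":-0.66,"wx":0,"wy":0,"wz":0},
    {"x":-0.55,"y":0,"z":-0.66,"wx":0,"wy":0,"wz":0},
    {"x":-0.55,"y":0,"z":-0.66,"wx":0,"wy":0,"wz":0}
  ]
}}

```text
t: 14.42
eef_pos: [0.4824, 0.1744, 0.2288]
tool_rot: [0.227, 0.706, 0.622, -0.251]
contact_force: [0.1, -0.1, -2.0]
gripper_width: 0.644
```

Run:
```python
from h import *
o,p,r=pose(); print(o['gripper_width'],p)
print('loc est',tool(SY,39.84).inv().apply(ST-.0015*U(SY)+[0,0,.053]-[.48206,.17329,.05358]).round(4))
a=cams.read_camera("wrist"); cv2.imwrite("pics/w12r.png",a[:,:,::-1])
cv2.imwrite("pics/w12c.png",cv2.resize(a[240:375,190:370],None,fx=4.4,fy=4.4,interpolation=cv2.INTER_CUBIC)[:,:,::-1])
rows([.495,.0,.25],tool(77,0))
```

```text
0.6438992777170108 [0.48235984 0.17441667 0.22878766]
loc est [ 0.0096  0.     -0.0073]
t 14.47 shift [-0.73   0.174  0.457] turn [0.0133 0.2204 0.0308] rows>= 5.6
```

View pics/w12c.png

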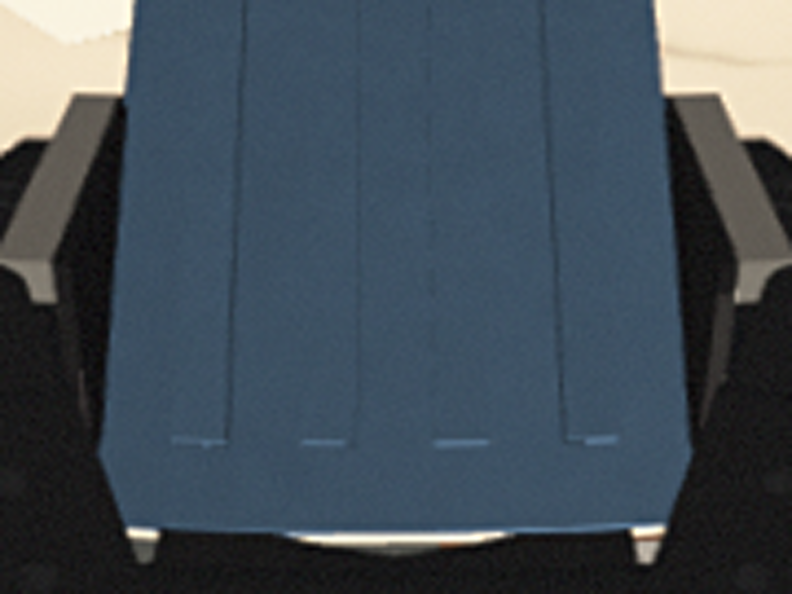

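```bash
cat > fit3.py <<'E'
from fit import *
a=cv2.imread("pics/w12r.png"); hsv=cv2.cvtColor(a,cv2.COLOR_BGR2HSV); m=cv2.inRange(hsv,(95,70,40),(125,255,160)); m[:, :180]=0; m[:,380:]=0
m=cv2.morphologyEx(m,cv2.MORPH_OPEN,np.ones((5,5))); k=max(cv2.findContours(m,0,2)[0],key=cv2.contourArea); k=k[:,0]
q=cv2.approxPolyDP(k,3,True)[:,0]; print(q.tolist())
TL=k[np.argmin(k[:,0]*.3+k[:,1])];TR=k[np.argmin(-k[:,0]*.3+k[:,1])]; print(TL,TR)
c=toolcam()
def pts(v):
    t=np.radians(v[0]);ux=np.array([np.cos(t),0,np.sin(t)]);n=np.array([np.sin(t),0,-np.cos(t)]);C=np.array([v[1],v[3],v[2]]);y=np.array([0,1,0])
    return [proj(c,C+sx*ux+sy*y+s*n) for sx,sy,s in((.045,-.028,.005),(.045,.028,.005),(-.045,0,.005),(-.037,0,.008))]
def f(v):
    P=pts(v); return np.r_[P[0]-(TL-[.5,.5]),P[1]-(TR+[.5,-.5]),P[2][1]-360,P[3][1]-339.3]
s=least_squares(f,[50,.0096,-.0073,0],x_scale=[10,.01,.01,.01]); print(s.x.round(4),s.fun.round(1))
print(f([50,.0096,-.0073,0]).round(1))
E
python3 fit3.py
```

```text
[[227, 184], [212, 340], [217, 357], [308, 361], [341, 358], [346, 346], [330, 183]]
[227 184] [330 183]
[ 5.00343e+01  8.80000e-03 -5.90000e-03  2.00000e-04] [-0.4 -0.5  0.4  0.6 -0.4  0.2]
[-1.3 -1.3  0.4 -0.3  0.6  1. ]
```

Request:
{"method": "jog_arm", "body": {
  "plan": [
    {"x":-0.1,"y":0.02,"z":0.03,"wx":0.002,"wy":0.035,"wz":0.005},
    {"x":-0.2,"y":0.05,"z":0.1,"wx":0.004,"wy":0.07,"wz":0.01},
    {"x":-0.32,"y":0.08,"z":0.18,"wx":0.006,"wy":0.11,"wz":0.015},
    {"x":-0.45,"y":0.11,"z":0.27,"wx":0.009,"wy":0.145,"wz":0.02},
    {"x":-0.58,"y":0.14,"z":0.36,"wx":0.011,"wy":0.18,"wz":0.025},
    {"x":-0.73,"y":0.17,"z":0.45,"wx":0.013,"wy":0.22,"wz":0.03},
    {"x":-0.73,"y":0.17,"z":0.45,"wx":0.013,"wy":0.22,"wz":0.03},
    {"x":-0.73,"y":0.17,"z":0.45,"wx":0.013,"wy":0.22,"wz":0.03}
  ]
}}

```text
t: 15.13
eef_pos: [0.493, -0.0069, 0.2496]
tool_rot: [0.0, 0.786, 0.618, -0.002]
contact_force: [0.2, 0.9, -2.2]
gripper_width: 0.646
```

Run:
```python
from h import *
rows([.45,-.22,.25],tool(76,0))
```

```text
t 15.13 shift [-1.086  0.043  0.002] turn [-0.0008  0.0011  0.0019] rows>= 5.2
```

Request:
{"method": "jog_arm", "body": {
  "plan": [
    {"x":-0.15,"y":0,"z":0,"wx":0,"wy":0,"wz":0},
    {"x":-0.3,"y":0.01,"z":0,"wx":0,"wy":0,"wz":0},
    {"x":-0.48,"y":0.02,"z":0,"wx":0,"wy":0,"wz":0},
    {"x":-0.66,"y":0.03,"z":0,"wx":0,"wy":0,"wz":0},
    {"x":-0.84,"y":0.04,"z":0,"wx":0,"wy":0,"wz":0},
    {"x":-1,"y":0.04,"z":0,"wx":0,"wy":0,"wz":0},
    {"x":-1,"y":0.04,"z":0,"wx":0,"wy":0,"wz":0},
    {"x":-1,"y":0.04,"z":0,"wx":0,"wy":0,"wz":0}
  ]
}}

```text
t: 15.8
eef_pos: [0.4523, -0.2037, 0.2486]
tool_rot: [-0.001, 0.787, 0.617, -0.003]
contact_force: [-0.0, 0.6, -1.8]
gripper_width: 0.645
```

```bash
cat > dfit.py <<'E'
from h import *
from scipy.optimize import minimize
c=cams.get_calibration("wrist"); c['fish']=1; print(pose()[1].round(3),proj(c,[.5007,-.1565,.034]))
a=cams.read_camera("wrist"); cv2.imwrite("pics/w13.png",a[:,:,::-1])
b=proj(c,[.5007,-.1565,.02]).astype(int)
m=(a.max(2)<70).astype(np.uint8); l=np.zeros_like(m); l[max(b[1]-75,0):b[1]+75,max(b[0]-60,0):b[0]+60]=1; m*=l
n,lab,st,_=cv2.connectedComponentsWithStats(m); i=1+np.argmax(st[1:,4]); m=(lab==i).astype(np.uint8); print(st[i])
def box(x0,x1,y,z0,z1): return [(x,s*y,z) for x in(x0,x1) for s in(-1,1) for z in(z0,z1)]
B=[box(-.056,.056,.028,0,.01),box(-.05,.05,.017,.01,.034),box(-.056,-.05,.02,.01,.042),box(.05,.056,.02,.01,.042)]
def sil(v):
    k=np.zeros((m.shape[0]*4,m.shape[1]*4),np.uint8); u=U(v[2]);w=U(v[2]+90)
    for bx in B:
        P=np.array([proj(c,[v[0]*1,v[1],0]+x*u+y*w+[0,0,z]) for x,y,z in bx]); cv2.fillConvexPoly(k,cv2.convexHull(np.round((P+.5)*4).astype(np.int32)),1)
    return cv2.resize(k.astype(np.float32),(m.shape[1],m.shape[0]),interpolation=cv2.INTER_AREA)
f=lambda v:np.abs(sil(v)-m).sum()
g=lambda d:f([.5007+d[0]*.001,-.1565+d[1]*.001,77+d[2]])
r=min((minimize(g,[0,0,0],method='Nelder-Mead',options=dict(initial_simplex=[[0,0,0],[s*3,0,0],[0,s*3,0],[0,0,s*3]])) for s in(1,-1)),key=lambda r:r.fun)
print('dish',r.x,.5007+r.x[0]*.001,-.1565+r.x[1]*.001,77+r.x[2],'mismatch',r.fun,'area',m.sum(),'start',g([0,0,0]))
E
python3 dfit.py
```

```text
[ 0.452 -0.204  0.249] [313.12729776 133.87377852]
[ 287   83   48   55 2269]
dish [-0.4857729   0.42502695 -0.41731484] 0.5002142270986345 -0.15607497305187615 76.58268515690492 mismatch 2557.4375 area 2269 start 2569.125
```

Run:
```python
import cv2,numpy as np
a=cv2.imread("pics/w13.png"); g=a.max(2)
for y in range(74,196,4): print(y,' '.join('%3d'%g[y,x] for x in range(270,362,4)))
```

```text
74 148 155 152 153 151 155 153 152 155 157 154 156 157 159 160 159 159 164 163 161 160 244 245
78 247 244 154 152 153 152 151 155 155 154 156 158 157 158 159 159 161 162 162 248 245 243 243
82 154 154 152 155 152 154 159 130 138 141 134 140 149 156 164 164 159 164 245 246 250 234 248
86 152 153 152 153 152  61  32  56  59  61  58  60  56  56  58  56 161 181 188 156 158 159 152
90 153 150 151 150 122  61  47  55  58  57  55  56  54  56  55  55 105 157 140 136 138 149 155
94 152 151 151 150 127  56  58  57  60  59  60  56  56  58  59  55  75 144 154 160 161 160 155
98 151 150 154 149 126  59  60  58  57  59  58  56  54  57  59  56  88 160 162 161 161 163 166
102 148 150 150 148 128  58  57  57  59  60  57  59  57  58  59  54  81 161 160 162 163 163 157
106 149 149 151 151 129  57  58  55  57  56  55  56  55  55  57  56  77 161 159 162 161 166 247
110 149 148 150 149 133  59  57  55  59  57  58  56  52  53  60  57  85 170 160 161 159 247 243
114 145 147 145 144 129  58  57  58  58  56  59  53  55  56  61  54 163 246 154 156 245 244 244
118 138 140 135 132 113  60  57  55  60  55  57  56
[... 1168 characters left out ...]
 225 246 244 245 245 244 244
170 245 245 245 244 249 108 110  95 109 111 113 108 103 107 106 101 227 245 244 244 245 245 244
174 245 244 245 245 249 108 109  94 112 107 111 109 102 108 107 105 255 245 245 244 245 245 244
178 245 245 244 245 248  97  76  49  52  54  51  54  48  51  52  82 250 245 245 244 245 245 244
182 203 194 192 194 193 197 184  93  93  94  91  92  93  94  90  84 245 244 245 245 245 245 244
186  89  91  93  90  89  90  92  89  90  92  91  91  90  92  90  82 247 244 244 245 245 245 245
190  93  91  94  87  87  90  88  89  90  93  91  88  90  89  90  90 249 245 244 245 245 245 245
194  88  90  91  95  84  91  89  87  91  92  83  92  91  90  91  92 250 244 245 244 244 245 244
```

```bash
sed -i 's/<70/<114/; s/^f=.*/f=lambda v:np.abs(sil(v)-m)[:179].sum()/; s/ m\*=l/ m*=l; m[179:]=0/' dfit.py; python3 dfit.py
```

```text
[ 0.453 -0.202  0.249] [312.80906328 135.69128313]
[ 286   85   49   94 4352]
dish [-0.41086439 -0.01038781 -0.20863803] 0.5002891356082283 -0.15651038780962434 76.79136196532421 mismatch 118.5625 area 4352 start 139.75
```

```bash
cat >> h.py <<'E'
L2=[.009,.0002,-.0063]; DI=np.array([.5003,-.1565,0]); DY=76.8
E
python3 - <<'E'
from h import *
T=tool(DY,-50)
for z in(.12,.09,.044): rows(tcpC(DI+[0,0,z],T,L2),T)
print(tcpC(DI+[0,0,.039],T,L2))
E
```

```text
t 15.9 shift [0.269 0.178 0.7  ] turn [-0.0006  0.2786 -0.0023] rows>= 7.0
t 15.9 shift [0.27  0.179 0.85 ] turn [-0.0006  0.2786 -0.0023] rows>= 7.0
t 15.9 shift [0.27 0.18 1.08] turn [-0.0006  0.2786 -0.0023] rows>= 7.0
[ 0.49988629 -0.157388    0.02805604]
```

Request:
{"method": "jog_arm", "body": {
  "plan": [
    {"x":0.04,"y":0.03,"z":0.05,"wx":0,"wy":0.035,"wz":0},
    {"x":0.08,"y":0.06,"z":0.1,"wx":0,"wy":0.07,"wz":0},
    {"x":0.12,"y":0.09,"z":0.2,"wx":0,"wy":0.105,"wz":0},
    {"x":0.16,"y":0.12,"z":0.3,"wx":0,"wy":0.14,"wz":-0.001},
    {"x":0.2,"y":0.15,"z":0.4,"wx":0,"wy":0.175,"wz":-0.002},
    {"x":0.24,"y":0.18,"z":0.5,"wx":0,"wy":0.21,"wz":-0.002},
    {"x":0.27,"y":0.18,"z":0.6,"wx":0,"wy":0.245,"wz":-0.002},
    {"x":0.27,"y":0.18,"z":0.7,"wx":0,"wy":0.2786,"wz":-0.002},
    {"x":0.27,"y":0.18,"z":0.7,"wx":0,"wy":0.2786,"wz":-0.002},
    {"x":0.27,"y":0.18,"z":0.7,"wx":0,"wy":0.2786,"wz":-0.002}
  ]
}}

```text
t: 16.73
eef_pos: [0.4993, -0.156, 0.1066]
tool_rot: [-0.266, 0.711, 0.561, 0.33]
contact_force: [-0.4, 1.6, -1.5]
gripper_width: 0.646
```

Run:
```python
from h import *
T=tool(DY,-50)
for z in(.12,.09,.055,.044): rows(tcpC(DI+[0,0,z],T,L2),T)
print(pose()[0]['q'].round(2))
```

```text
t 16.73 shift [ 0.006  0.004 -0.013] turn [-0.0017 -0.001  -0.002 ] rows>= 0.1
t 16.73 shift [-0.11   0.006  0.083] turn [-0.0017 -0.001  -0.002 ] rows>= 0.7
t 16.73 shift [-0.244  0.007  0.195] turn [-0.0017 -0.001  -0.002 ] rows>= 1.5
t 16.73 shift [-0.286  0.008  0.231] turn [-0.0017 -0.001  -0.002 ] rows>= 1.8
[ 1.14  0.78 -0.69  1.86 -0.43  0.99  0.6 ]
```

Down to 5 mm above the bed, slowly.

Request:
{"method": "jog_arm", "body": {
  "plan": [
    {"x":-0.05,"y":0.006,"z":0.03,"wx":-0.002,"wy":-0.001,"wz":-0.002},
    {"x":-0.1,"y":0.006,"z":0.075,"wx":-0.002,"wy":-0.001,"wz":-0.002},
    {"x":-0.15,"y":0.006,"z":0.115,"wx":-0.002,"wy":-0.001,"wz":-0.002},
    {"x":-0.2,"y":0.007,"z":0.16,"wx":-0.002,"wy":-0.001,"wz":-0.002},
    {"x":-0.245,"y":0.007,"z":0.196,"wx":-0.002,"wy":-0.001,"wz":-0.002},
    {"x":-0.265,"y":0.007,"z":0.214,"wx":-0.002,"wy":-0.001,"wz":-0.002},
    {"x":-0.286,"y":0.008,"z":0.231,"wx":-0.002,"wy":-0.001,"wz":-0.002},
    {"x":-0.286,"y":0.008,"z":0.231,"wx":-0.002,"wy":-0.001,"wz":-0.002},
    {"x":-0.286,"y":0.008,"z":0.231,"wx":-0.002,"wy":-0.001,"wz":-0.002}
  ]
}}

```text
t: 17.48
eef_pos: [0.5001, -0.1573, 0.0331]
tool_rot: [-0.262, 0.71, 0.563, 0.332]
contact_force: [-1.0, 0.4, -0.6]
gripper_width: 0.649
```

Run:
```python
from h import *
T=tool(DY,-50)
for z in(.041,.039,.037): rows(tcpC(DI+[0,0,z],T,L2),T)
```

```text
t 17.48 shift [-0.012 -0.001  0.009] turn [ 0.0003 -0.0001 -0.    ] rows>= 0.1
t 17.48 shift [-0.02  -0.001  0.016] turn [ 0.0003 -0.0001 -0.    ] rows>= 0.1
t 17.48 shift [-0.027 -0.001  0.022] turn [ 0.0003 -0.0001 -0.    ] rows>= 0.2
```

Request:
{"method": "jog_arm", "body": {
  "plan": [
    {"x":-0.004,"y":0,"z":0.003,"wx":0,"wy":0,"wz":0},
    {"x":-0.008,"y":0,"z":0.006,"wx":0,"wy":0,"wz":0},
    {"x":-0.012,"y":0,"z":0.009,"wx":0,"wy":0,"wz":0},
    {"x":-0.012,"y":0,"z":0.009,"wx":0,"wy":0,"wz":0}
  ]
}}

```text
t: 17.82
eef_pos: [0.5001, -0.1576, 0.0301]
tool_rot: [-0.262, 0.71, 0.563, 0.332]
contact_force: [0.0, -0.8, -2.3]
gripper_width: 0.644
```

Request:
{"method": "jog_arm", "body": {
  "plan": [
    {"x":-0.003,"y":0,"z":0.002,"wx":0,"wy":0,"wz":0},
    {"x":-0.006,"y":0,"z":0.005,"wx":0,"wy":0,"wz":0},
    {"x":-0.006,"y":0,"z":0.005,"wx":0,"wy":0,"wz":0}
  ]
}}

```text
t: 18.07
eef_pos: [0.5002, -0.1577, 0.0287]
tool_rot: [-0.262, 0.71, 0.563, 0.332]
contact_force: [-0.3, -0.4, -0.4]
gripper_width: 0.642
```

Request:
{"method": "jog_arm", "body": {
  "plan": [
    {"x":-0.003,"y":0,"z":0.002,"wx":0,"wy":0,"wz":0},
    {"x":-0.005,"y":0,"z":0.004,"wx":0,"wy":0,"wz":0},
    {"x":-0.005,"y":0,"z":0.004,"wx":0,"wy":0,"wz":0}
  ]
}}

```text
t: 18.32
eef_pos: [0.5002, -0.1576, 0.0287]
tool_rot: [-0.263, 0.71, 0.562, 0.332]
contact_force: [-3.4, -3.6, 8.3]
gripper_width: 0.647
```

Request:
{"method": "jog_arm", "body": {
  "plan": [
    {"x":0,"y":0,"z":0,"wx":0,"wy":0,"wz":0},
    {"x":0,"y":0,"z":0,"wx":0,"wy":0,"wz":0},
    {"x":0,"y":0,"z":0,"wx":0,"wy":0,"wz":0},
    {"x":0,"y":0,"z":0,"wx":0,"wy":0,"wz":0},
    {"x":0,"y":0,"z":0,"wx":0,"wy":0,"wz":0},
    {"x":0,"y":0,"z":0,"wx":0,"wy":0,"wz":0}
  ],
  "hand": 1
}}

```text
t: 18.82
eef_pos: [0.5002, -0.1575, 0.0285]
tool_rot: [-0.263, 0.71, 0.562, 0.332]
contact_force: [0.1, -1.1, 0.7]
gripper_width: 1.003
```

Request:
{"method": "jog_arm", "body": {
  "plan": [
    {"x":0,"y":0,"z":-0.05,"wx":0,"wy":0,"wz":0},
    {"x":0,"y":0,"z":-0.15,"wx":0,"wy":0,"wz":0},
    {"x":0,"y":0,"z":-0.3,"wx":0,"wy":0,"wz":0},
    {"x":0.1,"y":0,"z":-0.45,"wx":0,"wy":0,"wz":0},
    {"x":0.3,"y":0,"z":-0.6,"wx":0,"wy":-0.03,"wz":0},
    {"x":0.5,"y":0,"z":-0.65,"wx":0,"wy":-0.07,"wz":0},
    {"x":0.6,"y":0,"z":-0.65,"wx":0,"wy":-0.11,"wz":0},
    {"x":0.6,"y":0,"z":-0.65,"wx":0,"wy":-0.15,"wz":0},
    {"x":0.6,"y":0,"z":-0.65,"wx":0,"wy":-0.2,"wz":0},
    {"x":0.6,"y":0,"z":-0.65,"wx":0,"wy":-0.25,"wz":0},
    {"x":0.6,"y":0,"z":-0.65,"wx":0,"wy":-0.25,"wz":0}
  ]
}}

```text
t: 19.73
eef_pos: [0.4962, -0.1778, 0.2069]
tool_rot: [-0.024, 0.782, 0.622, 0.034]
contact_force: [0.9, 1.2, -0.5]
gripper_width: 1.004
```

Run:
```python
from h import *
o,p,r=pose(); c=cams.get_calibration("wrist"); c['fish']=1; np.save("w14.npy",np.array([c],dtype=object),allow_pickle=True)
print(p,o['contact_force'])
a=cams.read_camera("wrist"); s=cams.read_camera("scene"); e=cams.read_camera("side")
cv2.imwrite("pics/w14.png",a[:,:,::-1])
b=proj(c,DI+[0,0,.04]).astype(int); l,t=b[0]-65,max(b[1]-75,0); print(l,t,b)
K=cv2.resize(a[t:t+150,l:l+130],(520,600),interpolation=cv2.INTER_CUBIC)
def cr(i,n):
    q=proj(cams.get_calibration(n),DI+[0,0,.03]).astype(int); return cv2.resize(i[q[1]-35:q[1]+35,q[0]-32:q[0]+33],(280,300),interpolation=cv2.INTER_CUBIC)
cv2.imwrite("pics/w14c.png",np.hstack([K,np.vstack([cr(s,"scene"),cr(e,"side")])])[:,:,::-1])
```

```text
[ 0.49622471 -0.17782384  0.20686825] [ 0.90480112  1.15570163 -0.54577768]
212 112 [277 187]
```

View pics/w14c.png

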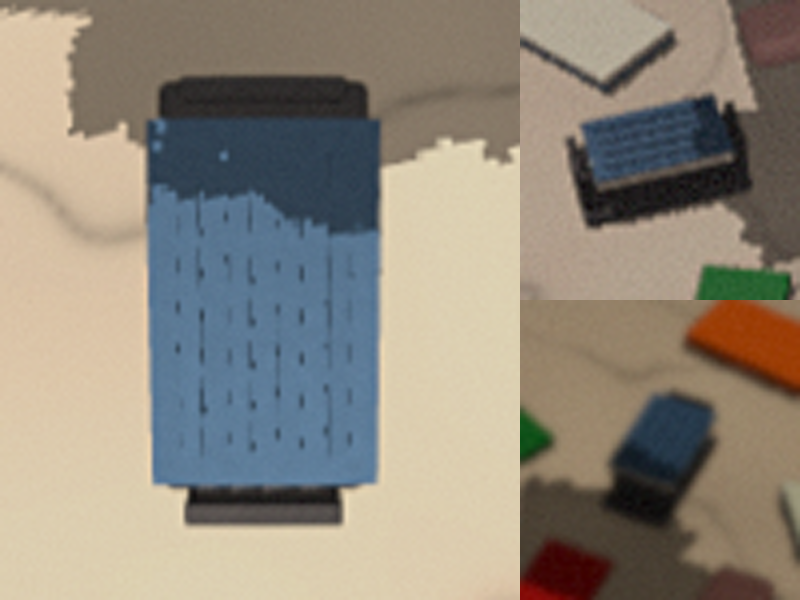

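Run:
```python
from h import *
c=np.load("w14.npy",allow_pickle=True)[0]
Q=np.array([onz(c,np.array(q)/4+[212,112],.044) for q in((148,119),(380,119),(377,486),(153,484))]);C=Q.mean(0)
u=(Q[0]+Q[1]-Q[2]-Q[3])/2; print(C.round(4),np.linalg.norm(u),np.degrees(np.arctan2(u[1],u[0])),'along',(C-DI)@U(DY),'across',(C-DI)@U(DY+90))
print(bot.hand_in())
```

```text
[ 0.5011 -0.1568  0.044 ] 0.0901087775579195 77.09208061869296 along -0.00010310669750245019 across -0.0008260698017322313
the job is handed in; nothing more can be done
None
```

The plate is turned over and lying flat on the dish with its blue ribbed face up, and I have handed the job in. I gripped it across its 56 mm edges, stood it on end in the stand slot, regripped it from the blue side and lowered it onto the bed. The whole job took about 20 s of the allowed 70 s.

- **Position:** the last wrist picture puts the plate's centre within 0.1 mm along and 0.8 mm across the dish. Its yaw is 77.1° against the dish's 76.8°. The edge length came out at 90.1 mm assuming a top face 44 mm up, which agrees with it lying flat between the lips. I did not measure the height separately in that last view.
- **Forces:** the highest wrist-force reading was about 20 N, when the plate touched the slot floor; on the dish it was about 9 N. At hand-in the gripper was open and well clear, reading about zero.
- **Bystanders:** nothing else was touched as far as the force readings and pictures show. I did not re-measure every bystander.
- **Disagreement:** my first fit of the plate in the gripper was a few millimetres off along its length, because a shadow line was taken for an edge. I fitted it again before going into the slot, and the point of contact confirmed the new fit.

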